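# Tamp the lens-case return caddy level and shut it

### The job

The lens cases in the grey return caddy stand up and keep its lid from closing. With the tamper, not with the gripper itself, press them all down until they lie flat and level in the caddy while the lid is still open; then stand the tamper upright back on its black mat and swing the lid fully shut. Leave the other things on the bench where they are.

Things in the scene. Friction and masses are not known exactly. Their poses are not given: they have to be found in the camera images.
- caddy: grey open-topped caddy fixed to the bench, 150 x 150 mm outside, walls and floor 5 mm, rim 60 mm above the table. Origin: centre of its underside, on the table; x points away from the robot to the hinged side, z up. Holds six lens cases in a far and a near row of three, one along each x wall; lying flat their tops are 29 mm above the table, with 12 mm to spare along x
- lid (a joint): angle (rad) of the caddy's clear blue lid, 150 x 150 x 6 mm with a small tab on its free edge: 0 shut, grows as it opens. Hinged on the far (+x) rim, it starts at 1.14 to 1.3, slanting over the caddy's far part (free edge about 200 mm above the table). A stiff hinge (0.3 N m) holds it where it is left; push its outer face near the free edge to shut it. Standing cases block it
- lid_hinge (a point): centre of the lid's hinge line, 75 mm in +x of the caddy's origin, 60.5 mm above the table; the hinge runs along the caddy's y
- lid_edge (a point): middle of the lid's free edge, on its outer (upper when shut) face, 150 mm from the hinge line
- tamper: hand tamper, 0.35 kg, standing on the mat: aluminium plate 62 (x) x 120 (y) x 10 mm with a straight orange handle 22 mm wide (y), 26 mm deep, 110 mm long. The handle rises from the middle of the plate's top and leans 25 degrees from vertical towards the tamper's -x (towards the robot). Origin: centre of the plate's underside, z up
- tamper_grip (a point): point on the handle's axis to grip: 37 mm in -x of the tamper's origin and 89 mm above its underside; the handle runs on 22 mm beyond it. Grip across the 22 mm width (along the tamper's y) with the fingers pointing down along the slanted handle, which then holds the plate level
- mat: thin black rubber mat fixed to the bench, 150 (x) x 160 (y) x 4 mm thick, the tamper's place. Origin: centre of its underside; axes like the caddy's
- case_a: white hard plastic lens case, a block 64 (x) x 42 (y) x 24 (z) mm, 40 g. Origin: its centre, 17 mm above the table when flat in the caddy (z then up). In the caddy's far row, in random order along y, leaning 43 degrees from flat on the far (+x) wall, lower end on the floor towards the middle, top corner 66 mm above the table; held by friction: a few newtons down on the top corner slide it flat
- case_b: green hard plastic lens case, a block 64 (x) x 42 (y) x 24 (z) mm, 40 g. Origin: its centre, 17 mm above the table when flat in the caddy (z then up). In the caddy's far row, in random order along y, leaning 43 degrees from flat on the far (+x) wall, lower end on the floor towards the middle, top corner 66 mm above the table; held by friction: a few newtons down on the top corner slide it flat
- case_c: blue hard plastic lens case, a block 64 (x) x 42 (y) x 24 (z) mm, 40 g. Origin: its centre, 17 mm above the table when flat in the caddy (z then up). In the caddy's far row, in random order along y, already lying flat
- case_d: green hard plastic lens case, a block 64 (x) x 42 (y) x 24 (z) mm, 40 g. Origin: its centre, 17 mm above the table when flat in the caddy (z then up). In the caddy's near row, in random order along y, leaning 43 degrees from flat on the near (-x) wall, lower end on the floor towards the middle, top corner 66 mm above the table; held by friction: a few newtons down on the top corner slide it flat
- case_e: white hard plastic lens case, a block 64 (x) x 42 (y) x 24 (z) mm, 40 g. Origin: its centre, 17 mm above the table when flat in the caddy (z then up). In the caddy's near row, in random order along y, leaning 43 degrees from flat on the near (-x) wall, lower end on the floor towards the middle, top corner 66 mm above the table; held by friction: a few newtons down on the top corner slide it flat
- case_f: yellow hard plastic lens case, a block 64 (x) x 42 (y) x 24 (z) mm, 40 g. Origin: its centre, 17 mm above the table when flat in the caddy (z then up). In the caddy's near row, in random order along y, already lying flat
- drops: bystander, to be left alone: small white eye-drop jar, 44 mm dia, 75 mm tall. Origin: under its middle, z up
- solution: bystander, to be left alone: blue lens-solution bottle, 60 mm dia, 170 mm tall. Origin: under its middle, z up
- cartons: bystander, to be left alone: stack of four lens cartons, about 74 x 100 x 88 mm tall. Origin: under its middle, z up
- spec_case: bystander, to be left alone: closed black and blue spectacle case, 60 x 155 x 37 mm tall. Origin: under its middle, z up
- occluder: bystander, to be left alone: flat black eye-occluder paddle lying down, 175 mm long, 60 mm wide disc. Origin: under its middle, z up
- mug: bystander, to be left alone: white mug, 76 mm dia, 90 mm tall. Origin: under its middle, z up
Mind the look-alikes: they are no part of the job. Leave any red look-alike of the tamper alone.

How it is judged:
By the outcome, as a careful person would: the job done as asked, in the order asked, and still so for the second after the job is handed in, with the robot touching nothing.
It also fails if it takes over 72 s, if anything falls off the work surface, if the arm or the gripper's body presses on something with over 40 N, if the wrist force passes 120 N, or if a joint passes its speed limit or range.

### The arm

A 7-joint arm with a two-finger parallel gripper is mounted at the origin on the work surface. World frame = base frame: x ahead of the robot, y to its left, z up, the work surface at z = 0. Lengths are in m, angles in rad, forces in N, time in s.
With the tool pointing down it reaches from about 0.4 to 0.85 m from the base axis. Payload 10.4 kg.
Tool frame: the origin (TCP) lies on the centre line of the jaws, within the pads' length; the fingertips stand 22 mm ahead of it and the grasp point (between the pads) lies 3 mm ahead of it; z points along the fingers, y is the direction in which the jaws open and shut (so a half turn about z gives the same grasp; the last joint's range is limited). The gripper opens to 85 mm and grips with 20 to 120 N. Pads are 22 mm wide; open, the fingers measure 114 mm over their backs; the gripper's body (76 mm by 85 mm) begins 54 mm behind the grasp point. The pads swing forward as they close: fully open they stand 13 mm farther back than shut.
Start: joints at [-1.167, 0.332, -0.065, 1.46, 0.022, 1.35, -0.088], TCP at [0.259, 0.569, 0.253] pointing down, gripper open.
Joint ranges: [-2.6, 2.6], [-0.5, 2.12], [-1.47, 1.34], [0.16, 2.42], [-1.27, 4.41], [0.06, 2.06], [-2.6, 2.6]. Speed limits (rad/s): [2.22, 2.22, 2.79, 2.79, 3.14, 3.14, 3.14].

### API

Orientations are given as a unit quaternion [x, y, z, w].
In Python, from workcell import manip gives the robot as it stands. The module is installed in compiled form; this text tells all that it offers.
- The arm moves only by the shell command python3 -m crank 'ROWS' [FORCE]. ROWS is JSON, a list of rows, each a list of 3 entries, a list of its own where there are three numbers: the opening, from -1 (shut) to 1 (fully open), then the shift along the tool's x, y, z normalised to -1 to 1, where 1 is 80 mm, then the turn, a rotation vector about the tool's x, y, z normalised to -1 to 1, where 1 is pi/4 rad. In form: [[jaw, [tx, ty, tz], [ax, ay, az]], ...]. A call has exactly 5 rows; each row shifts and turns the commanded pose from where the row before left it, along the tool's axes as they then stand; what a row does not reach is not made up. A row lasts 1/10 s, in which the tool goes at most 50 mm and 8.59 degrees, less where a joint would pass 70% of its speed; a pose out of reach is approached as far as the arm can. A call with a number of a shift or a turn outside -1 to 1 is refused whole. A call with a gripper value outside its range is refused whole. The fingers move at their own pace and stop on an object; FORCE is the grip in N (left out, the last holds). Time passes only in rows, so rows that do not move let the fingers close, or fill a call up. It gives the time, the measured TCP pose, the force and the opening at its end, in the units of the state.
- manip.get_obs(): the state, without advancing time (a new reading comes with each control period).
- manip.camera(name): name is "scene" or "top" or "wrist"; returns the picture (400x640x3 uint8, blue, green, red); there is no depth.
- manip.camera_info(name): a dict with "K" (3x3 intrinsics, pixels), "camera_from_world" (4x4, takes a point from world to camera coordinates); the wrist camera has in their place "mount" (4x4, takes a point from camera to tool coordinates, whose origin is the TCP and whose axes are the flange's). Camera axes: x right, y down, z forward; pixel columns grow to the right and rows downward; lengths in m; the calibration is good to about 2 mm. A picture is of the moment at which its call begins: read the wrist's pose just before it. camera_info takes no time and is no camera call.
- manip.hand_in(): hands the job in, once; it reports no verdict.
The state is a dict: "clock": time; "joint_pos": joint angles; "joint_velocities": joint speeds; "tau": joint torques, N m; "position": TCP position; "ee_rot": TCP orientation; "ft_force": force on the tool from outside, world axes, zero at the start; "torque": the same for the moment, N m; "grip_width": opening from 0.0 (shut) to 1.0 (fully open).
Only numpy, scipy, OpenCV 4.12 (cv2) and the standard library are available. Lean on these libraries where they do the work, as an engineer would, in place of code of your own. Each camera call takes 0.05 s, during which the arm holds its last target.

## Working session

There is one attempt and no reset: what is moved stays moved. The work goes in short steps, Python scripts to look and compute and a shell command to move; the robot and the scene stay as the last step left them, time stands still between calls to the robot, and variables do not carry over. Pictures are saved under pics/ and viewed, and the job is handed in when it is done.

```bash
mkdir -p pics; ls; python3 - <<'E'
from workcell import manip
import cv2, numpy as np
np.set_printoptions(precision=4,suppress=True)
o=manip.get_obs()
for k,v in o.items(): print(k,v)
for n in ["scene","top"]:
    i=manip.camera_info(n); print(n,i)
    cv2.imwrite(f"pics/{n}0.png",manip.camera(n))
print(manip.camera_info("wrist"))
E
```

```text
pics
clock 0.0
joint_pos [-1.1666  0.3329 -0.0647  1.4609  0.0216  1.3499 -0.0885]
joint_velocities [-0.0011 -0.      0.0018  0.0009 -0.0006  0.0001 -0.0007]
tau [ -0.0003 -62.5436   0.0487 -39.1596   0.0163   0.0098   0.    ]
position [0.2586 0.5686 0.2525]
ee_rot [ 0.2117  0.9773 -0.0007 -0.0001]
ft_force [-0.1178 -1.3293  0.4008]
torque [ 0.0243  0.0547 -0.0143]
grip_width 0.9988294601064976
scene {'K': array([[432.437 ,   0.    , 317.639 ],
       [  0.    , 432.437 , 195.9371],
       [  0.    ,   0.    ,   1.    ]]), 'camera_from_world': array([[ 0.2952,  0.9554, -0.0104, -0.0817],
       [ 0.5991, -0.1936, -0.777 , -0.2594],
       [-0.7443,  0.2231, -0.6295,  1.6921],
       [ 0.    ,  0.    ,  0.    ,  1.    ]])}
top {'K': array([[374.0798,   0.    , 320.3101],
       [  0.    , 374.0798, 200.0122],
       [  0.    ,   0.    ,   1.    ]]), 'camera_from_world': array([[-0.0076, -0.9999, -0.0094, -0.0401],
       [-0.9823,  0.0093, -0.1872,  0.5198],
       [ 0.1872,  0.0078, -0.9823,  1.0092],
       [ 0.    ,  0.    ,  0.    ,  1.    ]])}
{'K': array([[359.6294,   0.    , 308.9555],
       [  0.    , 359.6294, 193.3841],
       [  0.    ,   0.    ,   1.    ]]), 'mount': array([[ 0.0001, -0.9654, -0.2606,  0.0656],
       [ 1.    , -0.0001,  0.0008, -0.0004],
       [-0.0008, -0.2606,  0.9654, -0.1205],
       [ 0.    ,  0.    ,  0.    ,  1.    ]])}
```

View pics/scene0.png

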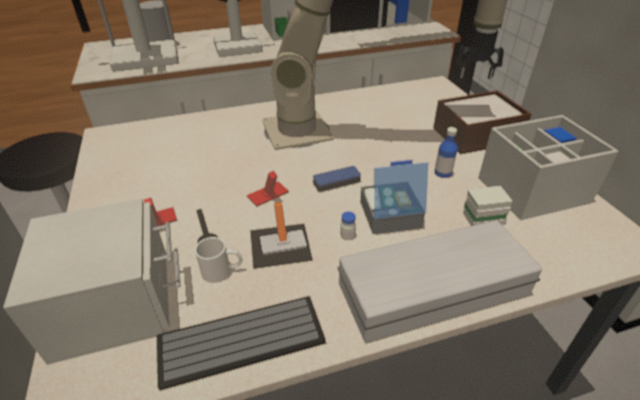

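View pics/top0.png

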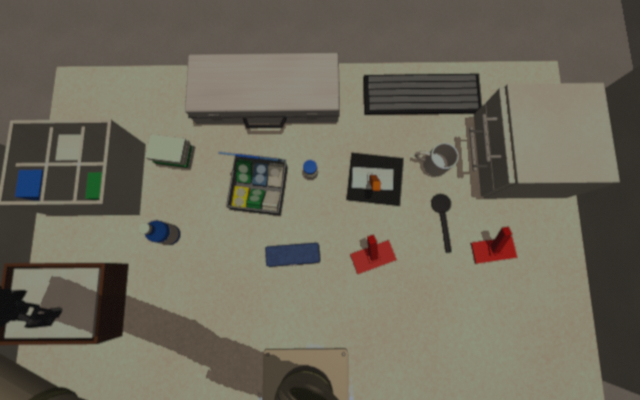

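The scene shows the orange-handled tamper on a black mat (scene ~(280,235); top ~(375,180)). There are two red look-alikes (top (373,252) and (497,245)), and the caddy sits at top (258,184). Only the orange one on the black mat fits the description. I'll enlarge it to confirm and to measure.

```bash
python3 - <<'E'
import cv2
t=cv2.imread("pics/top0.png"); s=cv2.imread("pics/scene0.png")
cv2.imwrite("pics/t_mat.png",cv2.resize(t[140:220,335:435],None,fx=7.5,fy=7.5,interpolation=cv2.INTER_CUBIC)[:600])
cv2.imwrite("pics/t_cad.png",cv2.resize(t[140:220,210:310],None,fx=7.5,fy=7.5,interpolation=cv2.INTER_CUBIC))
E
```

```text
(no output)
```

View pics/t_mat.png

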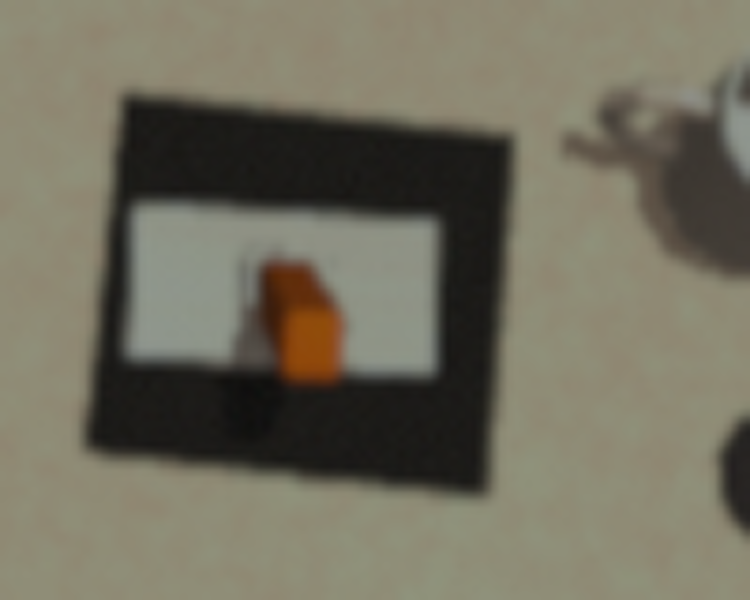

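View pics/t_cad.png

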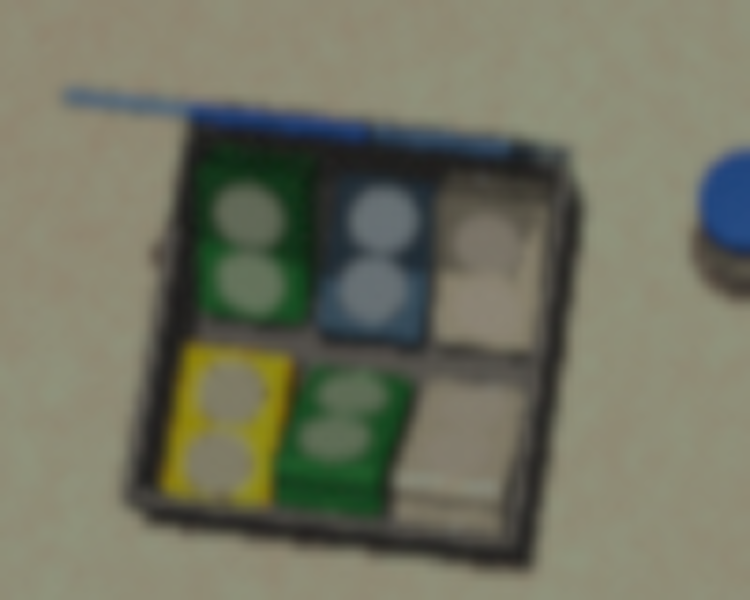

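```bash
python3 - <<'E'
import cv2
s=cv2.imread("pics/scene0.png")
cv2.imwrite("pics/s_mat.png",cv2.resize(s[190:274,235:335],None,fx=7,fy=7,interpolation=cv2.INTER_CUBIC))
cv2.imwrite("pics/s_cad.png",cv2.resize(s[155:239,345:445],None,fx=7,fy=7,interpolation=cv2.INTER_CUBIC))
E
```

```text
(no output)
```

View pics/s_mat.png

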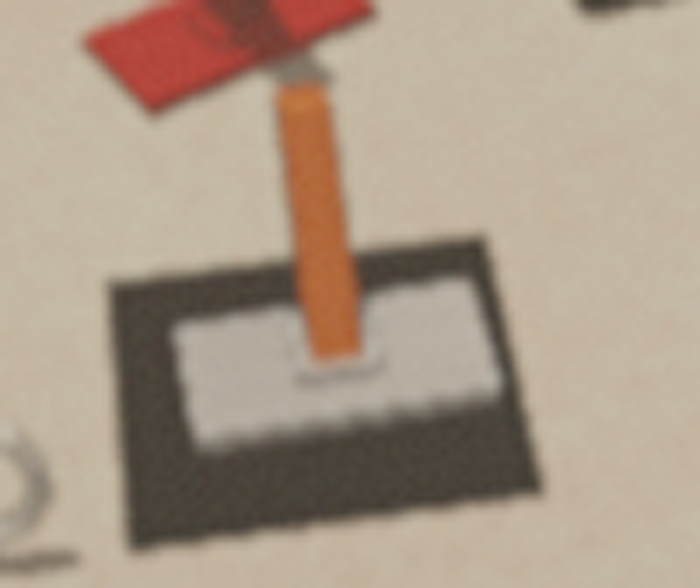

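View pics/s_cad.png

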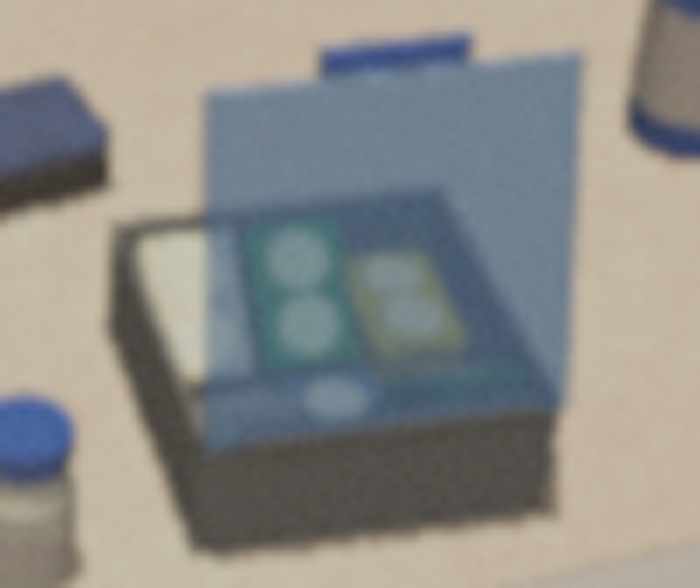

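```bash
cat > geo.py <<'E'
import numpy as np, cv2
from workcell import manip
from scipy.spatial.transform import Rotation as R
from scipy.optimize import least_squares
np.set_printoptions(precision=4,suppress=True)
def proj(n,P,obs=None):
    i=manip.camera_info(n); P=np.atleast_2d(P)
    if n=="wrist":
        o=obs or manip.get_obs(); T=np.eye(4);T[:3,:3]=R.from_quat(o["ee_rot"]).as_matrix();T[:3,3]=o["position"]
        M=np.linalg.inv(T@i["mount"])
    else: M=i["camera_from_world"]
    c=P@M[:3,:3].T+M[:3,3]; u=c@i["K"].T
    return u[:,:2]/u[:,2:]
def place(p,L): # p x,y,yaw
    L=np.atleast_2d(np.array(L,float)); c,s=np.cos(p[2]),np.sin(p[2])
    return np.c_[p[0]+c*L[:,0]-s*L[:,1],p[1]+s*L[:,0]+c*L[:,1],L[:,2]]
def uncrop(uv,off,sc): return (np.array(uv,float)+.5)/sc-.5+np.array(off)
E
python3 - <<'E'
from geo import *
def fit(sets,x0):
    def f(p): return np.concatenate([(proj(n,place(p,np.array(L)/1000.))-uv).ravel() for n,L,uv in sets])
    r=least_squares(f,x0,loss="soft_l1"); print("fit",r.x,"deg",np.degrees(r.x[2]),"rms",np.sqrt(np.mean(f(r.x)**2)));print(f(r.x).reshape(-1,2).round(1).tolist()); return r.x
T=lambda uv:uncrop(uv,(335,140),7.5); TC=lambda uv:uncrop(uv,(210,140),7.5)
S=lambda uv:uncrop(uv,(235,190),7); SC=lambda uv:uncrop(uv,(345,155),7)
mat=fit([("top",[[75,80,4],[75,-80,4],[-75,-80,4],[-75,80,4]],T([[125,97],[512,137],[487,493],[88,447]])),
 ("scene",[[75,-80,4],[75,80,4],[-75,-80,4],[-75,80,4]],S([[130,548],[542,493],[110,283],[487,238]]))],[.55,-.15,0])
tam=fit([("top",[[31,60,14],[31,-60,14],[-31,-60,14],[-31,60,14]],T([[132,200],[440,215],[437,378],[125,360]])),
 ("scene",[[-31,-60,14],[-31,60,14],[31,60,14],[31,-60,14]],S([[172,325],[470,280],[500,390],[203,440]]))],[.55,-.15,0])
cad=fit([("top",[[75,75,60],[75,-75,60],[-75,75,0],[-75,-75,0]],TC([[192,108],[574,152],[130,505],[527,565]])),
 ("scene",[[75,-75,0],[75,75,0],[75,-75,60],[75,75,60],[-75,75,60],[-75,-75,60]],SC([[197,550],[552,515],[205,452],[555,408],[440,190],[112,228]]))],[.55,.15,0])
lu=SC([[207,92],[580,57]])
def g(a): 
    a=a[0]; L=np.array([[.075-.15*np.cos(a),y,.0605+.15*np.sin(a)] for y in(-.075,.075)])
    return (proj("scene",place(cad,L))-lu).ravel()
r=least_squares(g,[1.2]);print("lid",r.x,g(r.x)); 
a=r.x[0];print(proj("top",place(cad,[[.075-.15*np.cos(a),.075,.0605+.15*np.sin(a)]])),TC([62,95]))
E
```

```text
fit [ 0.5936 -0.2075 -0.1267] deg -7.2593820433237815 rms 0.728930775098547
[[-0.4, -1.5], [0.9, -1.0], [0.3, 0.3], [-0.7, 0.2], [-0.6, 0.2], [0.7, -0.2], [-0.7, -0.8], [0.2, -1.2]]
fit [ 0.592  -0.1986 -0.0667] deg -3.819656140772391 rms 0.5513937652506996
[[0.4, 0.2], [-0.2, 0.4], [-0.3, -1.0], [0.4, -0.9], [0.5, 0.3], [-0.1, -0.4], [0.2, -1.0], [-0.9, -0.4]]
fit [ 0.5705  0.1373 -0.1435] deg -8.223391052687411 rms 1.0998188025855613
[[-0.7, -0.4], [-0.0, 0.4], [3.4, 1.2], [0.5, -0.1], [-0.5, 1.5], [-0.7, 0.5], [-0.1, -0.1], [2.0, 0.1], [1.4, -0.5], [0.5, -0.9]]
lid [1.2921] [-0.5086 -0.1146  0.9957 -0.6563]
[[217.8116 151.3584]] [217.8333 152.2333]
```

```bash
cat >> geo.py <<'E'
def toolrot(yaw,tilt=25.):
    t=np.radians(tilt); M=np.array([[-np.cos(t),0,np.sin(t)],[0,1,0],[-np.sin(t),0,-np.cos(t)]])
    return R.from_euler("z",yaw)*R.from_matrix(M)
def delta(pos,rot,o=None,cmd=None):
    """remaining move in row units: total shift (current tool axes), total turn, and shift in target's axes"""
    o=o or manip.get_obs(); p=np.array(o["position"]); r=R.from_quat(o["ee_rot"])
    d=np.array(pos)-p
    print("t",round(o["clock"],2),"pos",p,"F",np.array(o["ft_force"]).round(1),"grip",round(o["grip_width"],3))
    print("world d mm",d*1000,"shift now-axes",r.inv().apply(d)/.08,"shift target-axes",rot.inv().apply(d)/.08)
    print("turn",(r.inv()*rot).as_rotvec()/(np.pi/4), "deg",np.degrees((r.inv()*rot).magnitude()))
E
python3 - <<'E'
from geo import *
tam=[.592,-.1986,-.0667]
rot=toolrot(tam[2]); g=place(tam,[[-.037,0,.093]])[0]
print(g); pre=g-rot.apply([0,0,.003+.09]); print(pre)
delta(pre,rot)
E
```

```text
[ 0.5551 -0.1961  0.093 ]
[ 0.5159 -0.1935  0.1773]
t 0.1 pos [0.2586 0.5687 0.2526] F [ 0.4  0.3 -0.5] grip 1.0
world d mm [ 257.2886 -762.1839  -75.3136] shift now-axes [-6.8711 -7.3405  0.9509] shift target-axes [-3.0859 -9.2918  2.4777]
turn [-0.1016 -0.5497 -0.4508] deg 32.316107922063836
```

```bash
python3 -m crank '[[0.2,[-0.3,-0.4,0],[0,0,0]],[0.2,[-0.4,-0.45,0],[0,0,0]],[0.2,[-0.4,-0.45,0],[0,0,0]],[0.2,[-0.4,-0.45,0],[0,0,0]],[0.2,[-0.4,-0.45,0],[0,0,0]]]' 40
python3 -m crank '[[0.2,[-0.4,-0.45,0],[0,0,0]],[0.2,[-0.4,-0.45,0],[0,0,0]],[0.2,[-0.4,-0.45,0],[0,0,0]],[0.2,[-0.4,-0.45,0],[0,0,0]],[0.2,[-0.4,-0.45,0],[0,0,0]]]'
python3 - <<'E'
from geo import *
tam=[.592,-.1986,-.0667]
rot=toolrot(tam[2]); g=place(tam,[[-.037,0,.093]])[0]
pre=g-rot.apply([0,0,.003+.09])
delta(pre,rot)
E
```

```text
clock: 0.6
position: [0.3244, 0.3437, 0.253]
ee_rot: [0.212, 0.977, -0.0, -0.0]
ft_force: [1.1, 0.2, -0.0]
grip_width: 0.6
clock: 1.1
position: [0.3954, 0.1137, 0.2532]
ee_rot: [0.212, 0.977, 0.0, -0.0]
ft_force: [1.3, -0.2, 0.4]
grip_width: 0.598
t 1.1 pos [0.3954 0.1137 0.2532] F [ 1.3 -0.2  0.4] grip 0.598
world d mm [ 120.4915 -307.2368  -75.9403] shift now-axes [-2.9608 -2.8731  0.9475] shift target-axes [-1.1928 -3.7315  1.6036]
turn [-0.0994 -0.5496 -0.4512] deg 32.311543626116816
```

```bash
python3 -m crank '[[0.2,[0,0,0],[-0.025,-0.137,-0.113]],[0.2,[0,0,0],[-0.025,-0.137,-0.113]],[0.2,[0,0,0],[-0.025,-0.137,-0.113]],[0.2,[0,0,0],[-0.025,-0.137,-0.113]],[0.2,[0,0,0],[0,0,0]]]'
python3 -m crank '[[0.2,[-0.1,-0.55,0],[0,0,0]],[0.2,[-0.15,-0.55,0],[0,0,0]],[0.2,[-0.15,-0.55,0],[0,0,0]],[0.2,[-0.15,-0.55,0],[0,0,0]],[0.2,[-0.15,-0.55,0],[0,0,0]]]'
python3 - <<'E'
from geo import *
tam=[.592,-.1986,-.0667]
rot=toolrot(tam[2]); g=place(tam,[[-.037,0,.093]])[0]
pre=g-rot.apply([0,0,.003+.09])
delta(pre,rot)
o=manip.get_obs(); print(o["joint_pos"])
im=manip.camera("wrist"); cv2.imwrite("pics/w1.png",im)
E
```

```text
clock: 1.6
position: [0.3937, 0.1154, 0.2523]
ee_rot: [0.03, 0.976, -0.007, 0.217]
ft_force: [1.1, -1.1, -0.4]
grip_width: 0.598
clock: 2.1
position: [0.4281, -0.0882, 0.2746]
ee_rot: [0.034, 0.976, -0.007, 0.214]
ft_force: [1.5, 0.0, 0.9]
grip_width: 0.601
t 2.1 pos [ 0.4281 -0.0882  0.2746] F [1.5 0.  0.9] grip 0.601
world d mm [  87.7509 -105.3038  -97.3552] shift now-axes [-0.5707 -1.2382  1.5993] shift target-axes [-0.5571 -1.2403  1.6025]
turn [ 0.0001 -0.0069 -0.005 ] deg 0.3843742791242879
[-0.2884 -0.4674  0.296   2.2052  0.1918  0.96    1.4302]
```

View pics/w1.png

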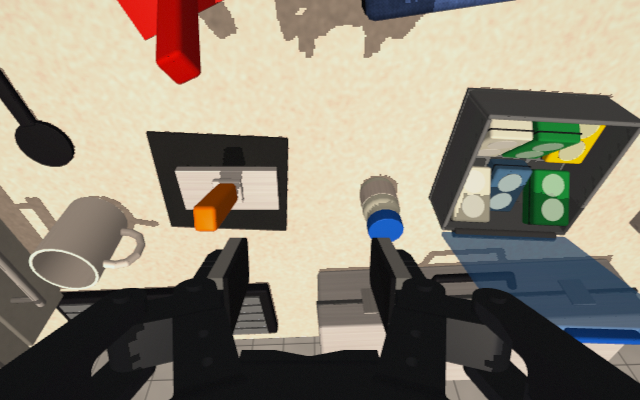

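```bash
python3 - <<'E'
import cv2
s=cv2.imread("pics/w1.png")
cv2.imwrite("pics/w1m.png",cv2.resize(s[120:240,140:300],None,fx=5,fy=5,interpolation=cv2.INTER_CUBIC))
cv2.imwrite("pics/w1c.png",cv2.resize(s[80:245,420:640],None,fx=3.6,fy=3.6,interpolation=cv2.INTER_CUBIC))
E
```

```text
(no output)
```

View pics/w1m.png

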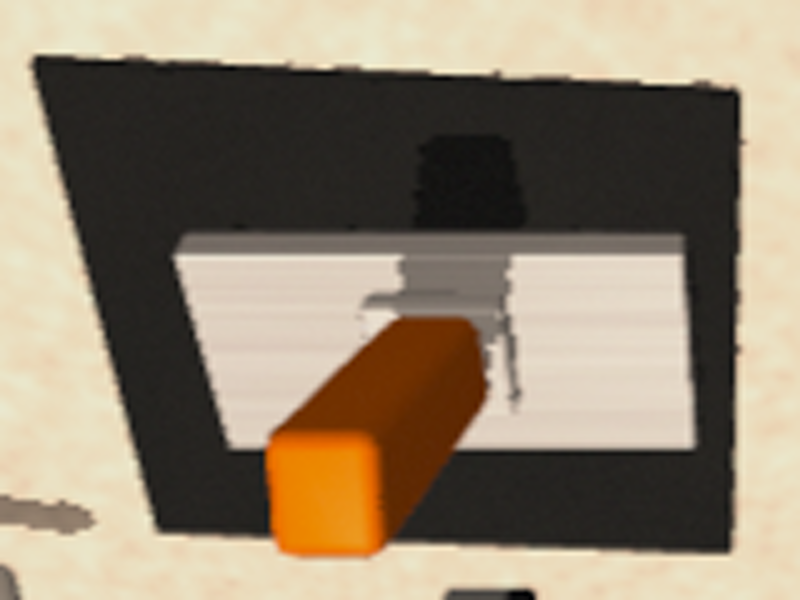

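View pics/w1c.png

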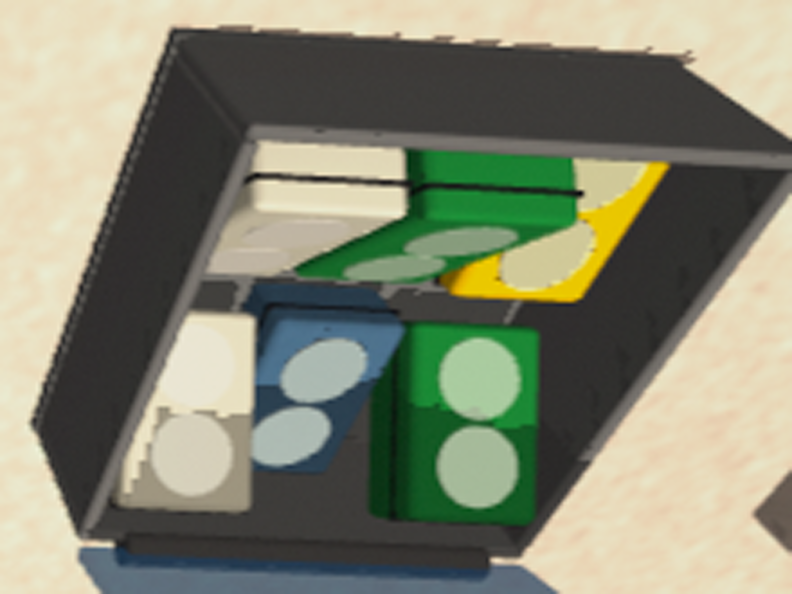

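```bash
python3 - <<'E'
from geo import *
o=manip.get_obs()
def fit(sets,x0):
    def f(p): return np.concatenate([(proj(n,place(p,np.array(L)/1000.),o)-uv).ravel() for n,L,uv in sets])
    r=least_squares(f,x0,loss="soft_l1"); print("fit",r.x,"deg",np.degrees(r.x[2]),"rms",np.sqrt(np.mean(f(r.x)**2)));print(f(r.x).reshape(-1,2).round(1).tolist()); return r.x
M=lambda uv:uncrop(uv,(140,120),5); C=lambda uv:uncrop(uv,(420,80),3.6)
mat=fit([("wrist",[[-75,-80,4],[-75,80,4],[75,80,4],[75,-80,4]],M([[35,58],[738,90],[732,550],[157,530]]))],[.59,-.2,-.1])
tam=fit([("wrist",[[-31,-60,14],[-31,60,14],[31,60,14],[31,-60,14],[-58.3,-11,108.2],[-58.3,11,108.2],[-34.7,11,119.2],[-34.7,-11,119.2]],M([[175,255],[685,255],[695,450],[230,450],[270,433],[380,433],[382,555],[278,553]]))],[.59,-.2,-.1])
cad=fit([("wrist",[[-75,-75,0],[-75,75,0],[75,-75,0],[-75,-75,60],[75,-75,60],[75,75,60]],C([[172,32],[690,62],[33,425],[250,130],[83,535],[522,553]]))],[.57,.14,-.14])
E
```

```text
fit [ 0.5933 -0.215  -0.1304] deg -7.4734556721875895 rms 0.7612942588587939
[[-1.6, -0.2], [1.0, -0.1], [0.4, 0.6], [-0.2, 0.5]]
fit [ 0.5926 -0.206  -0.0876] deg -5.021856720650824 rms 1.000089664360519
[[0.1, -0.9], [0.0, -0.2], [0.3, -0.4], [0.1, -1.0], [-1.4, -0.1], [0.3, 0.1], [1.5, 1.9], [-1.0, 2.2]]
fit [ 0.5718  0.1312 -0.1322] deg -7.574681768123953 rms 1.6450372450776152
[[0.2, -0.3], [-4.5, -1.2], [0.1, -0.2], [0.9, -0.1], [-0.7, 2.2], [0.7, 1.9]]
```

```bash
python3 - <<'E'
from geo import *
o=manip.get_obs(); print(o["position"],o["ee_rot"],o["clock"])
cv2.imwrite("pics/w2.png",manip.camera("wrist"))
o=manip.get_obs(); print(o["position"],o["ee_rot"],o["clock"])
a=cv2.imread("pics/w1.png");b=cv2.imread("pics/w2.png");print(np.abs(a.astype(int)-b).mean())
o=dict(o); o["position"]=np.array([.4281,-.0882,.2746]); o["ee_rot"]=[.034,.976,-.007,.214]
def fit(sets,x0):
    def f(p): return np.concatenate([(proj(n,place(p,np.array(L)/1000.),o)-uv).ravel() for n,L,uv in sets])
    r=least_squares(f,x0,loss="soft_l1"); print("fit",r.x,"deg",np.degrees(r.x[2]),"rms",np.sqrt(np.mean(f(r.x)**2))); return r.x
M=lambda uv:uncrop(uv,(140,120),5); C=lambda uv:uncrop(uv,(420,80),3.6)
mat=fit([("wrist",[[-75,-80,4],[-75,80,4],[75,80,4],[75,-80,4]],M([[35,58],[738,90],[732,550],[157,530]]))],[.59,-.2,-.1])
tam=fit([("wrist",[[-31,-60,14],[-31,60,14],[31,60,14],[31,-60,14],[-58.3,-11,108.2],[-58.3,11,108.2],[-34.7,11,119.2],[-34.7,-11,119.2]],M([[175,255],[685,255],[695,450],[230,450],[270,433],[380,433],[382,555],[278,553]]))],[.59,-.2,-.1])
E
```

```text
[ 0.4288 -0.095   0.2756] [ 0.0377  0.976  -0.0073  0.2144] 2.15
[ 0.4286 -0.0911  0.2751] [ 0.0378  0.9761 -0.0065  0.214 ] 2.2
14.14895703125
fit [ 0.5927 -0.207  -0.1222] deg -7.002258539185302 rms 0.9122056165922522
fit [ 0.5917 -0.1979 -0.0805] deg -4.614618889524262 rms 1.0532100026086348
```

```bash
cat >> geo.py <<'E'
MAT=[.593,-.2072,-.125]; TAM=[.5918,-.1982,-.075]; CAD=[.5708,.1375,-.137]
def tcp_for(base,x,z,y=0,yaw=None):
    """TCP for tamper origin at (x,y,z) in base frame"""
    rot=toolrot(base[2] if yaw is None else yaw)
    p=place(base,[[x,y,z]])[0]
    g=place([p[0],p[1],base[2] if yaw is None else yaw],[[-.037,0,z+.089]])[0]
    return g-rot.apply([0,0,.003]),rot
E
python3 - <<'E'
from geo import *
p,rot=tcp_for(TAM,0,.004); pre=p-rot.apply([0,0,.08]); delta(pre,rot)
E
```

```text
t 2.2 pos [ 0.4286 -0.0911  0.2751] F [ 0.7  0.1 -0.3] grip 0.599
world d mm [  91.3357 -101.7023 -106.88  ] shift now-axes [-0.5654 -1.1849  1.7265] shift target-axes [-0.5535 -1.1822  1.7322]
turn [ 0.0032 -0.0062 -0.0037] deg 0.35671286958249254
```

```bash
python3 -m crank '[[0.2,[-0.15,-0.3,0.2],[0.003,-0.006,-0.004]],[0.2,[-0.15,-0.3,0.3],[0,0,0]],[0.2,[-0.15,-0.3,0.4],[0,0,0]],[0.2,[-0.1,-0.28,0.4],[0,0,0]],[0.2,[0,0,0.4],[0,0,0]]]'
python3 -m crank '[[0.2,[0,0,0],[0,0,0]],[0.2,[0,0,0],[0,0,0]],[0.2,[0,0,0],[0,0,0]],[0.2,[0,0,0],[0,0,0]],[0.2,[0,0,0],[0,0,0]]]'
python3 - <<'E'
from geo import *
p,rot=tcp_for(TAM,0,.004); pre=p-rot.apply([0,0,.08]); delta(pre,rot)
delta(p,rot)
o=manip.get_obs()
im=manip.camera("wrist")
L=[[-31,-60,14],[-31,60,14],[31,60,14],[31,-60,14],[-58.3,-11,108.2],[-58.3,11,108.2],[-34.7,11,119.2],[-34.7,-11,119.2]]
for u in proj("wrist",place(TAM,np.array(L)/1000),o): cv2.circle(im,tuple(int(round(v)) for v in u),2,(255,0,255),-1)
cv2.imwrite("pics/w3.png",im)
E
```

```text
clock: 2.7
position: [0.5207, -0.1896, 0.17]
ee_rot: [0.034, 0.975, -0.01, 0.217]
ft_force: [0.6, 1.5, 0.1]
grip_width: 0.598
clock: 3.2
position: [0.5193, -0.1858, 0.1708]
ee_rot: [0.031, 0.976, -0.008, 0.218]
ft_force: [0.5, 0.8, 0.0]
grip_width: 0.604
t 3.2 pos [ 0.5193 -0.1858  0.1708] F [0.5 0.8 0. ] grip 0.604
world d mm [ 0.6015 -6.9835 -2.551 ] shift now-axes [ 0.0018 -0.0866  0.0346] shift target-axes [ 0.0008 -0.0865  0.0348]
turn [0.0035 0.0034 0.0139] deg 0.6634118863513243
t 3.2 pos [ 0.5193 -0.1858  0.1708] F [0.5 0.8 0. ] grip 0.604
world d mm [ 34.3159  -9.5168 -75.0556] shift now-axes [ 0.0045 -0.0893  1.0346] shift target-axes [ 0.0008 -0.0865  1.0348]
turn [0.0035 0.0034 0.0139] deg 0.6634118863513243
```

View pics/w3.png

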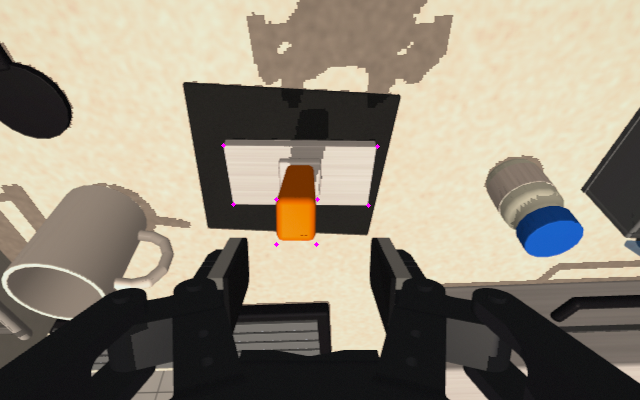

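```bash
python3 -m crank '[[0.2,[0,-0.087,0],[0.003,0.003,0.014]],[0.2,[0,0,0.25],[0,0,0]],[0.2,[0,0,0.3],[0,0,0]],[0.2,[0,0,0.3],[0,0,0]],[0.2,[0,0,0.17],[0,0,0]]]'
python3 - <<'E'
from geo import *
p,rot=tcp_for(TAM,0,.004); delta(p,rot)
E
```

```text
clock: 3.75
position: [0.5529, -0.1957, 0.094]
ee_rot: [0.037, 0.976, -0.009, 0.215]
ft_force: [0.0, -0.3, 0.3]
grip_width: 0.597
t 3.75 pos [ 0.5529 -0.1957  0.094 ] F [ 0.  -0.3  0.3] grip 0.597
world d mm [0.7026 0.3385 1.6899] shift now-axes [-0.0165  0.0049 -0.0156] shift target-axes [-0.0166  0.0049 -0.0156]
turn [-0.0012 -0.0039  0.0004] deg 0.18400494247252758
```

```bash
python3 -m crank '[[-1,[0,0,0],[0,0,0]],[-1,[0,0,0],[0,0,0]],[-1,[0,0,0],[0,0,0]],[-1,[0,0,0],[0,0,0]],[-1,[0,0,0],[0,0,0]]]' 80
python3 -m crank '[[-1,[0,0,0],[0,0,0]],[-1,[-0.04,0,-0.1],[0,0,0]],[-1,[-0.08,0,-0.19],[0,0,0]],[-1,[-0.08,0,-0.19],[0,0,0]],[-1,[0,0,0],[0,0,0]]]'
python3 - <<'E'
from geo import *
p,rot=tcp_for(TAM,0,.004); delta(p,rot)
o=manip.get_obs()
im=manip.camera("wrist"); cv2.imwrite("pics/w4.png",im)
cv2.imwrite("pics/s4.png",manip.camera("scene")[130:290,180:480].repeat(2,0).repeat(2,1))
E
```

```text
clock: 4.25
position: [0.5528, -0.1954, 0.096]
ee_rot: [0.037, 0.976, -0.008, 0.216]
ft_force: [-2.2, 0.2, -0.4]
grip_width: 0.249
clock: 4.75
position: [0.5523, -0.1956, 0.1391]
ee_rot: [0.036, 0.975, -0.008, 0.217]
ft_force: [-0.3, -0.4, -2.7]
grip_width: 0.248
t 4.75 pos [ 0.5523 -0.1956  0.1391] F [-0.3 -0.4 -2.7] grip 0.248
world d mm [  1.3653   0.2262 -43.4149] shift now-axes [0.215  0.0043 0.4986] shift target-axes [0.2141 0.0041 0.4989]
turn [-0.0004  0.0021  0.0005] deg 0.10094909709463441
```

View pics/w4.png

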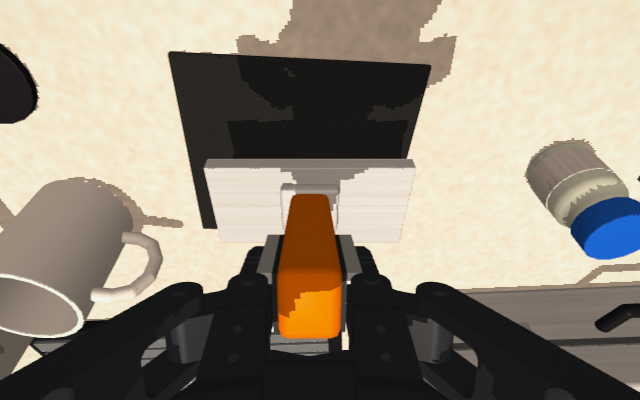

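View pics/s4.png

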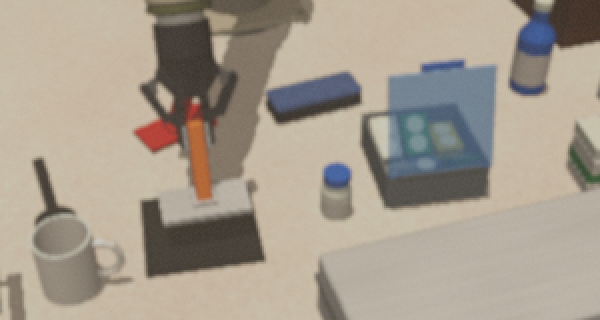

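```bash
python3 -m crank '[[-1,[-0.1,0,-0.2],[0,0,0]],[-1,[-0.12,0,-0.26],[0,0,0]],[-1,[-0.12,0,-0.26],[0,0,0]],[-1,[0,0,0],[0,0,0]],[-1,[0,0,0],[0,0,0]]]'
python3 - <<'E'
from geo import *
p,rot=tcp_for(CAD,-.032,.11); delta(p,rot)
E
```

```text
clock: 5.35
position: [0.5513, -0.1948, 0.1996]
ee_rot: [0.036, 0.976, -0.008, 0.215]
ft_force: [-0.4, -0.6, -4.8]
grip_width: 0.247
t 5.35 pos [ 0.5513 -0.1948  0.1996] F [-0.4 -0.6 -4.8] grip 0.247
world d mm [-50.077  341.8608   2.127 ] shift now-axes [ 0.8424  4.2152 -0.4193] shift target-axes [ 1.0797  4.1477 -0.5328]
turn [ 0.0338 -0.0034  0.0726] deg 3.606523659625362
```

```bash
python3 -m crank '[[-1,[0,0,0],[0.017,-0.002,0.036]],[-1,[0,0,0],[0.017,-0.002,0.036]],[-1,[0.07,0.25,-0.035],[0,0,0]],[-1,[0.11,0.42,-0.055],[0,0,0]],[-1,[0.11,0.42,-0.055],[0,0,0]]]'
python3 -m crank '[[-1,[0.11,0.42,-0.055],[0,0,0]],[-1,[0.11,0.42,-0.055],[0,0,0]],[-1,[0.11,0.42,-0.055],[0,0,0]],[-1,[0.11,0.42,-0.055],[0,0,0]],[-1,[0.11,0.42,-0.055],[0,0,0]]]'
python3 - <<'E'
from geo import *
p,rot=tcp_for(CAD,-.032,.11); delta(p,rot)
print(manip.get_obs()["joint_pos"])
E
```

```text
clock: 5.85
position: [0.5365, -0.1043, 0.199]
ee_rot: [0.067, 0.974, -0.016, 0.215]
ft_force: [0.7, 0.5, -4.3]
grip_width: 0.244
clock: 6.35
position: [0.5105, 0.0691, 0.1998]
ee_rot: [0.067, 0.974, -0.016, 0.215]
ft_force: [0.9, 0.2, -4.0]
grip_width: 0.244
t 6.35 pos [0.5105 0.0691 0.1998] F [ 0.9  0.2 -4. ] grip 0.244
world d mm [-9.2785 77.9775  1.8853] shift now-axes [ 0.2142  0.9498 -0.1271] shift target-axes [ 0.2148  0.9497 -0.1262]
turn [-0.0021 -0.0035  0.0013] deg 0.1918525741428513
[-0.6543 -0.1537  0.2857  2.1602  0.358   0.7743  0.8585]
```

```bash
python3 -m crank '[[-1,[0.09,0.38,-0.05],[0,0,0]],[-1,[0.07,0.3,-0.04],[0,0,0]],[-1,[0.05,0.2,-0.03],[0,0,0]],[-1,[0,0.07,0],[0,0,0]],[-1,[0,0,0],[0,0,0]]]'
python3 - <<'E'
from geo import *
p,rot=tcp_for(CAD,-.032,.11); delta(p,rot)
o=manip.get_obs(); print(o["joint_pos"])
im=manip.camera("wrist")
cv2.imwrite("pics/w5.png",im); im=manip.camera("top");cv2.imwrite("pics/t5.png",cv2.resize(im[130:230,190:330],None,fx=5.5,fy=5.5,interpolation=cv2.INTER_CUBIC))
E
```

```text
clock: 6.85
position: [0.5029, 0.1458, 0.2022]
ee_rot: [0.066, 0.974, -0.016, 0.215]
ft_force: [0.3, -0.7, -4.6]
grip_width: 0.25
t 6.85 pos [0.5029 0.1458 0.2022] F [ 0.3 -0.7 -4.6] grip 0.25
world d mm [-1.6707  1.3004 -0.4471] shift now-axes [ 0.0231  0.0133 -0.0046] shift target-axes [ 0.0231  0.0133 -0.0046]
turn [-0.0025 -0.0017  0.0023] deg 0.17235448828414576
[-0.7192 -0.1025  0.1769  2.1164  0.3974  0.8195  0.6666]
```

View pics/w5.png

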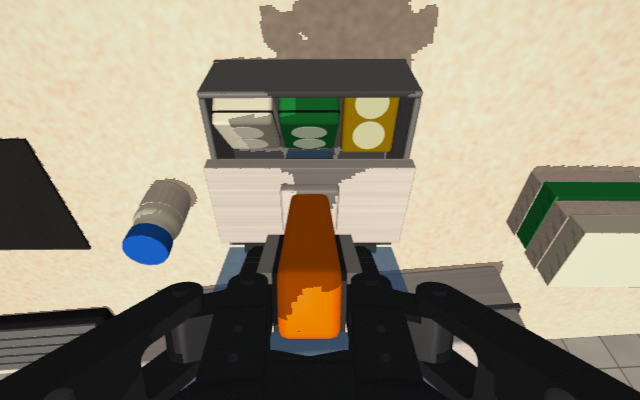

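View pics/t5.png

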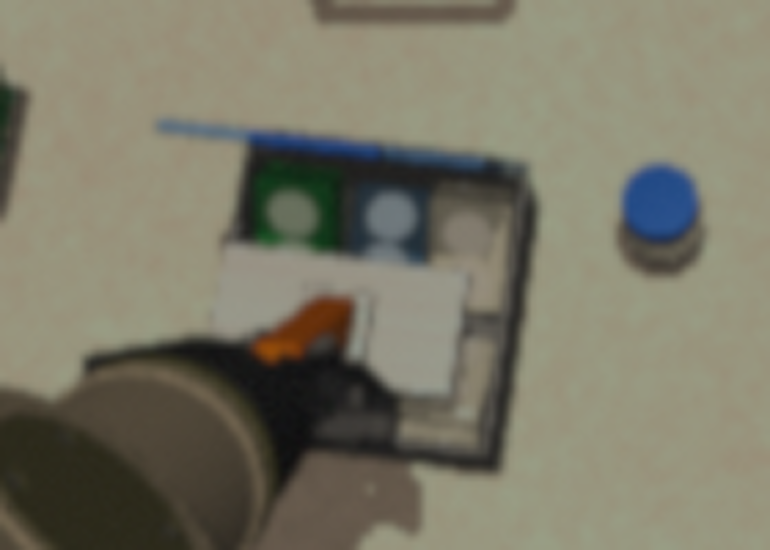

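```bash
python3 - <<'E'
import cv2
s=cv2.imread("pics/w5.png")
cv2.imwrite("pics/w5c.png",cv2.resize(s[50:250,190:435],None,fx=3,fy=3,interpolation=cv2.INTER_CUBIC))
E
```

View pics/w5c.png

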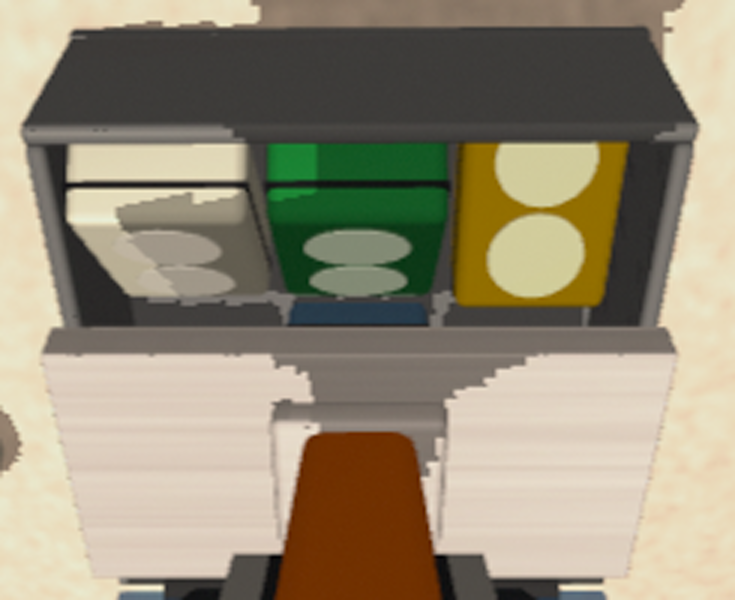

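```bash
python3 - <<'E'
from geo import *
o=dict(manip.get_obs()); o["position"]=np.array([.5029,.1458,.2022]); o["ee_rot"]=[.066,.974,-.016,.215]
C=lambda uv:uncrop(uv,(190,50),3)
L=np.array([[-75,-75,60],[-75,75,60],[-75,-75,0],[-75,75,0]])/1000.; uv=C([[24,128],[696,127],[73,33],[648,30]])
f=lambda p:(proj("wrist",place(p,L),o)-uv).ravel()
r=least_squares(f,CAD); print("cad",r.x,f(r.x).round(1))
L2=np.array([[-31,-60,0],[-31,60,0],[-31,-60,10],[-31,60,10],[31,-60,10],[31,60,10]])/1000.; uv2=C([[46,329],[674,328],[43,353],[677,353],[95,578],[629,577]])
f2=lambda p:(proj("wrist",place(p[:3],L2+[0,0,p[3]]),o)-uv2).ravel()
r2=least_squares(f2,[.54,.14,-.137,.11]); print("tam",r2.x,f2(r2.x).round(1))
c=r.x;d=r2.x[:2]-c[:2]; R2=np.array([[np.cos(c[2]),np.sin(c[2])],[-np.sin(c[2]),np.cos(c[2])]]);print("tam in caddy",R2@d, r2.x[2]-c[2])
E
```

```text
cad [ 0.5684  0.1369 -0.1318] [-1.9  0.7  2.   0.4  0.3 -0.4 -0.5 -0. ]
tam [ 0.5422  0.1404 -0.1314  0.1099] [ 1.9 -1.2 -1.7 -1.3 -1.   0.9  1.2  0.4 -0.5  0.6 -0.1  0.6]
tam in caddy [-0.0264  0.    ] 0.0003526190198794299
```

```bash
sed -i 's/^MAT=.*/MAT=[.593,-.2072,-.125]; TAM=[.5918,-.1982,-.075]; CAD=[.5695,.1371,-.133]/' geo.py
python3 -m crank '[[-1,[0.034,0,-0.016],[0,0,0]],[-1,[0.06,0,0.13],[0,0,0]],[-1,[0.06,0,0.13],[0,0,0]],[-1,[0.06,0,0.13],[0,0,0]],[-1,[0.03,0,0.06],[0,0,0]]]'
python3 -m crank '[[-1,[0.02,0,0.045],[0,0,0]],[-1,[0.02,0,0.045],[0,0,0]],[-1,[0.02,0,0.045],[0,0,0]],[-1,[0.02,0,0.045],[0,0,0]],[-1,[0,0,0],[0,0,0]]]'
python3 - <<'E'
from geo import *
p,rot=tcp_for(CAD,-.032,.029); delta(p,rot)
o=manip.get_obs(); print(o["joint_pos"])
im=manip.camera("wrist")
cv2.imwrite("pics/w6.png",im)
E
```

```text
clock: 7.45
position: [0.4998, 0.1455, 0.1623]
ee_rot: [0.067, 0.974, -0.016, 0.216]
ft_force: [-0.9, -0.0, -4.2]
grip_width: 0.248
clock: 7.95
position: [0.5007, 0.1459, 0.148]
ee_rot: [0.067, 0.974, -0.016, 0.216]
ft_force: [-0.7, -0.2, -4.0]
grip_width: 0.246
t 7.95 pos [0.5007 0.1459 0.148 ] F [-0.7 -0.2 -4. ] grip 0.246
world d mm [ -0.8215   0.5375 -27.2872] shift now-axes [0.1545 0.0058 0.3043] shift target-axes [0.1542 0.0053 0.3045]
turn [-0.0041  0.0012 -0.0043] deg 0.2745777880141762
[-0.7153 -0.0353  0.1762  2.1833  0.4398  0.6925  0.597 ]
```

View pics/w6.png

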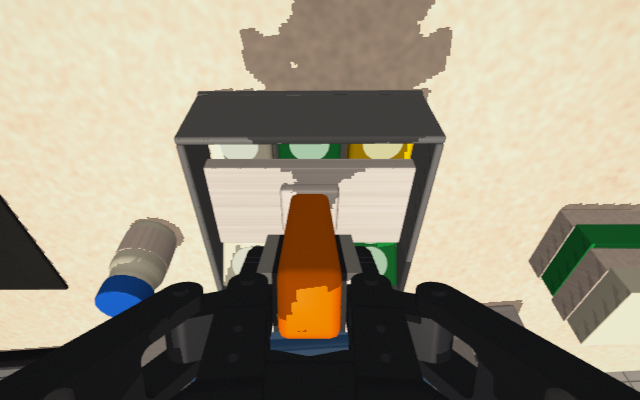

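```bash
python3 -m crank '[[-1,[0.03,0,0.06],[0,0,0]],[-1,[0.03,0,0.06],[0,0,0]],[-1,[0.03,0,0.06],[0,0,0]],[-1,[0.03,0,0.06],[0,0,0]],[-1,[0,0,0],[0,0,0]]]'
python3 -m crank '[[-1,[0.01,0,0.03],[0,0,0]],[-1,[0.01,0,0.03],[0,0,0]],[-1,[0,0,0],[0,0,0]],[-1,[0,0,0],[0,0,0]],[-1,[0,0,0],[0,0,0]]]'
python3 - <<'E'
from geo import *
p,rot=tcp_for(CAD,-.032,.029); delta(p,rot)
E
```

```text
clock: 8.5
position: [0.4998, 0.1458, 0.126]
ee_rot: [0.067, 0.974, -0.016, 0.216]
ft_force: [-0.8, -0.1, -3.5]
grip_width: 0.245
clock: 9.0
position: [0.501, 0.1461, 0.1222]
ee_rot: [0.067, 0.974, -0.015, 0.217]
ft_force: [-0.6, 0.1, -3.8]
grip_width: 0.249
t 9.0 pos [0.501  0.1461 0.1222] F [-0.6  0.1 -3.8] grip 0.249
world d mm [-1.1353  0.3666 -1.497 ] shift now-axes [0.0212 0.0026 0.0107] shift target-axes [0.0212 0.0027 0.0108]
turn [-0.0033  0.0021 -0.0046] deg 0.2726545675211359
```

```bash
python3 -m crank '[[-1,[0.01,0,0.02],[0,0,0]],[-1,[0.01,0,0.02],[0,0,0]],[-1,[0.01,0,0.02],[0,0,0]],[-1,[0,0,0],[0,0,0]],[-1,[0,0,0],[0,0,0]]]'
python3 - <<'E'
from geo import *
p,rot=tcp_for(CAD,-.032,.029); delta(p,rot)
cv2.imwrite("pics/w7.png",manip.camera("wrist"))
E
```

```text
clock: 9.5
position: [0.5037, 0.1472, 0.1208]
ee_rot: [0.067, 0.973, -0.014, 0.22]
ft_force: [-9.6, -3.8, 28.4]
grip_width: 0.252
t 9.5 pos [0.5037 0.1472 0.1208] F [-9.6 -3.8 28.4] grip 0.252
world d mm [-3.8293 -0.8266 -0.04  ] shift now-axes [ 0.0417 -0.0168 -0.0194] shift target-axes [ 0.042  -0.0166 -0.019 ]
turn [ 0.0014  0.01   -0.0064] deg 0.5392349303192322
```

View pics/w7.png

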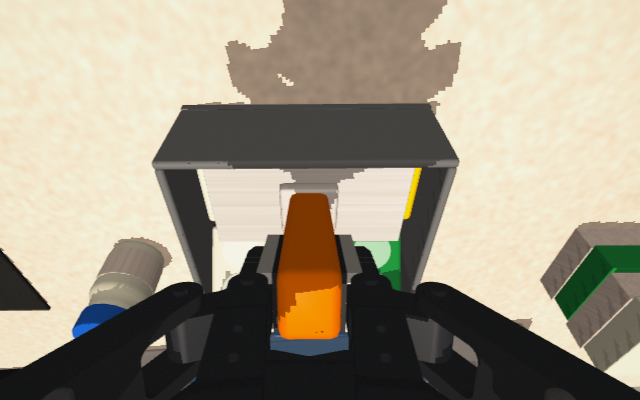

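```bash
python3 -m crank '[[-1,[-0.02,0,-0.05],[0,0,0]],[-1,[-0.06,0,-0.14],[0,0,0]],[-1,[-0.08,0,-0.17],[0,0,0]],[-1,[-0.08,0,-0.17],[0,0,0]],[-1,[-0.05,0,-0.1],[0,0,0]]]'
python3 -m crank '[[-1,[0,0,0],[0,0,0]],[-1,[0,0,0],[0,0,0]],[-1,[0,0,0],[0,0,0]],[-1,[0,0,0],[0,0,0]],[-1,[0,0,0],[0,0,0]]]'
python3 - <<'E'
from geo import *
p,rot=tcp_for(CAD,.026,.078); delta(p,rot)
cv2.imwrite("pics/w8.png",manip.camera("wrist"))
E
```

```text
clock: 10.05
position: [0.5006, 0.1463, 0.1736]
ee_rot: [0.067, 0.974, -0.015, 0.217]
ft_force: [0.9, 0.3, -4.3]
grip_width: 0.249
clock: 10.55
position: [0.5002, 0.146, 0.1716]
ee_rot: [0.067, 0.974, -0.016, 0.216]
ft_force: [-0.1, -0.7, -4.1]
grip_width: 0.25
t 10.55 pos [0.5002 0.146  0.1716] F [-0.1 -0.7 -4.1] grip 0.25
world d mm [57.1504 -7.2515 -1.9025] shift now-axes [-0.6423  0.008   0.3264] shift target-axes [-0.6426  0.0049  0.3259]
turn [-0.0043  0.001  -0.0041] deg 0.2706697541448059
```

View pics/w8.png

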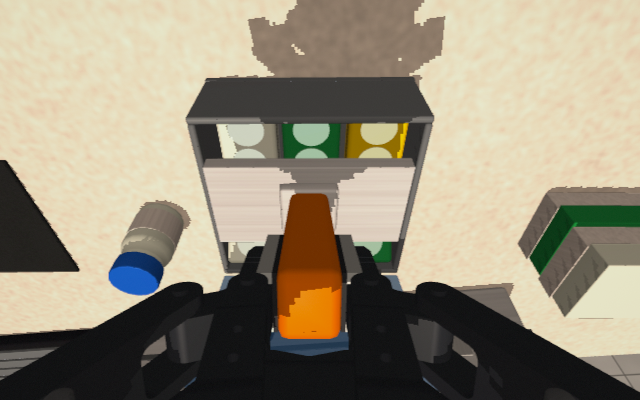

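```bash
python3 -m crank '[[-1,[-0.1,0,0.05],[0,0,0]],[-1,[-0.2,0,0.1],[0,0,0]],[-1,[-0.2,0,0.1],[0,0,0]],[-1,[-0.13,0,0.07],[0,0,0]],[-1,[0,0,0],[0,0,0]]]'
python3 - <<'E'
from geo import *
p,rot=tcp_for(CAD,.026,.078); delta(p,rot)
cv2.imwrite("pics/w9.png",manip.camera("wrist"))
im=manip.camera("scene");cv2.imwrite("pics/s9.png",cv2.resize(im[100:240,300:480],None,fx=4,fy=4,interpolation=cv2.INTER_CUBIC))
E
```

```text
clock: 11.1
position: [0.5577, 0.1377, 0.1702]
ee_rot: [0.067, 0.974, -0.016, 0.217]
ft_force: [-0.6, 0.1, -3.5]
grip_width: 0.244
t 11.1 pos [0.5577 0.1377 0.1702] F [-0.6  0.1 -3.5] grip 0.244
world d mm [-0.3658  1.04   -0.4528] shift now-axes [0.0081 0.0123 0.0024] shift target-axes [0.0081 0.0123 0.0025]
turn [-0.0049  0.0022 -0.0058] deg 0.35470572541117235
```

View pics/w9.png

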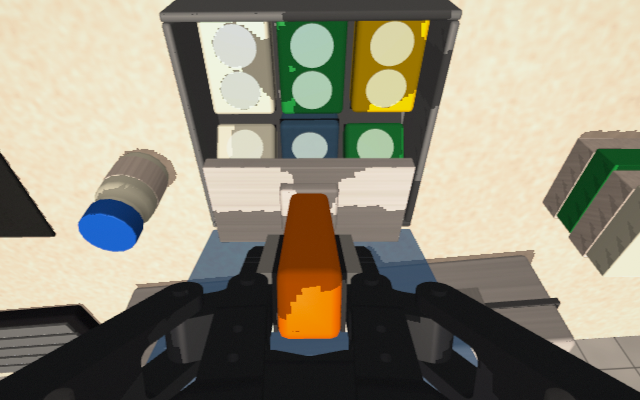

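View pics/s9.png

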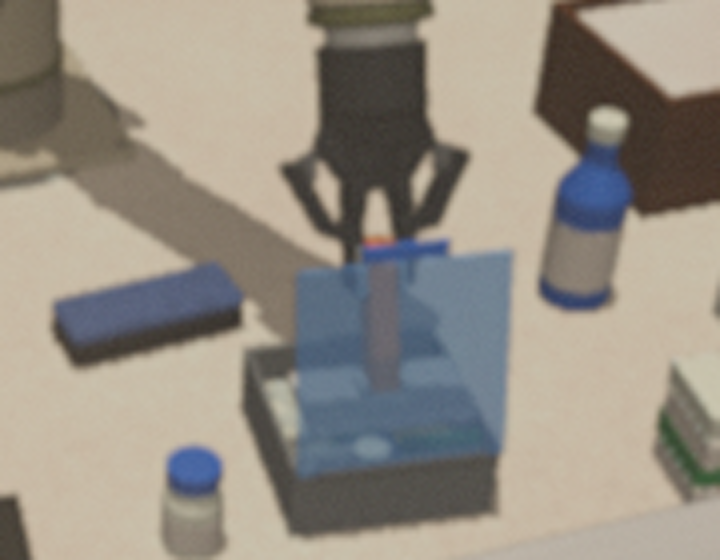

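```bash
python3 -m crank '[[-1,[0.02,0.012,0.045],[-0.005,0.002,-0.006]],[-1,[0.03,0,0.06],[0,0,0]],[-1,[0.03,0,0.06],[0,0,0]],[-1,[0.03,0,0.06],[0,0,0]],[-1,[0,0,0],[0,0,0]]]'
python3 -m crank '[[-1,[0.03,0,0.06],[0,0,0]],[-1,[0.03,0,0.06],[0,0,0]],[-1,[0.03,0,0.06],[0,0,0]],[-1,[0.03,0,0.06],[0,0,0]],[-1,[0,0,0],[0,0,0]]]'
python3 - <<'E'
from geo import *
p,rot=tcp_for(CAD,.026,.029); delta(p,rot)
cv2.imwrite("pics/w10.png",manip.camera("wrist"))
E
```

```text
clock: 11.7
position: [0.5555, 0.1392, 0.1491]
ee_rot: [0.064, 0.974, -0.014, 0.215]
ft_force: [-0.3, 0.2, -4.3]
grip_width: 0.253
clock: 12.2
position: [0.5551, 0.1393, 0.1278]
ee_rot: [0.064, 0.974, -0.014, 0.215]
ft_force: [0.2, -0.6, -4.1]
grip_width: 0.246
t 12.2 pos [0.5551 0.1393 0.1278] F [ 0.2 -0.6 -4.1] grip 0.246
world d mm [ 2.2759 -0.5297 -7.0725] shift now-axes [ 0.0109 -0.0028  0.0924] shift target-axes [ 0.011  -0.0028  0.0924]
turn [ 0.0004 -0.0017  0.0021] deg 0.12055953534017903
```

View pics/w10.png

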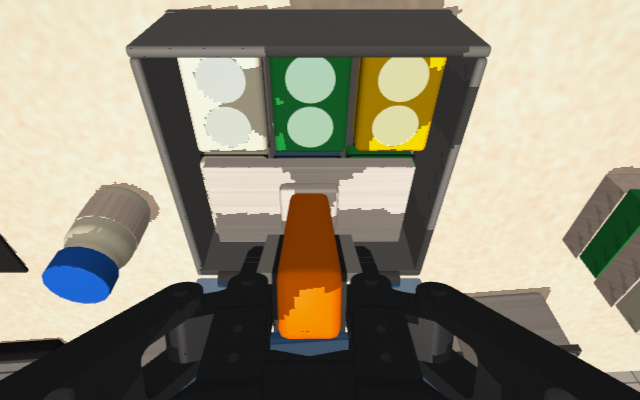

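```bash
python3 -m crank '[[-1,[-0.035,0,0.06],[0,0,0]],[-1,[0.01,0,0.03],[0,0,0]],[-1,[0.015,0,0.03],[0,0,0]],[-1,[0.015,0,0.03],[0,0,0]],[-1,[0,0,0],[0,0,0]]]'
python3 - <<'E'
from geo import *
p,rot=tcp_for(CAD,.029,.029); delta(p,rot)
E
```

```text
clock: 12.75
position: [0.5625, 0.1395, 0.1208]
ee_rot: [0.064, 0.974, -0.013, 0.218]
ft_force: [-5.5, -1.2, 16.8]
grip_width: 0.247
t 12.75 pos [0.5625 0.1395 0.1208] F [-5.5 -1.2 16.8] grip 0.247
world d mm [-2.1705 -1.1676 -0.1106] shift now-axes [ 0.0232 -0.018  -0.0095] shift target-axes [ 0.0232 -0.0181 -0.0093]
turn [ 0.0047  0.0062 -0.    ] deg 0.35155211514946466
```

```bash
python3 -m crank '[[-1,[0.01,0,0.02],[0,0,0]],[-1,[0,0,0],[0,0,0]],[-1,[0,0,0],[0,0,0]],[-1,[-0.02,0,-0.05],[0,0,0]],[-1,[-0.02,0,-0.05],[0,0,0]]]'
python3 -m crank '[[-1,[-0.04,0,-0.09],[0,0,0]],[-1,[-0.06,0,-0.14],[0,0,0]],[-1,[-0.06,0,-0.14],[0,0,0]],[-1,[-0.06,0,-0.14],[0,0,0]],[-1,[0,0,0],[0,0,0]]]'
python3 - <<'E'
from geo import *
p,rot=tcp_for(CAD,-.04,.085); delta(p,rot)
cv2.imwrite("pics/w11.png",manip.camera("wrist"))
E
```

```text
clock: 13.25
position: [0.5596, 0.1388, 0.1247]
ee_rot: [0.064, 0.974, -0.014, 0.216]
ft_force: [0.2, 0.1, -4.2]
grip_width: 0.251
clock: 13.75
position: [0.5595, 0.1396, 0.1716]
ee_rot: [0.064, 0.974, -0.013, 0.217]
ft_force: [0.1, -0.1, -2.5]
grip_width: 0.246
t 13.75 pos [0.5595 0.1396 0.1716] F [ 0.1 -0.1 -2.5] grip 0.246
world d mm [-67.5846   7.8591   5.0845] shift now-axes [ 0.7426 -0.0131 -0.4192] shift target-axes [ 0.7438 -0.0147 -0.417 ]
turn [0.0043 0.0037 0.0003] deg 0.25568838603614114
```

View pics/w11.png

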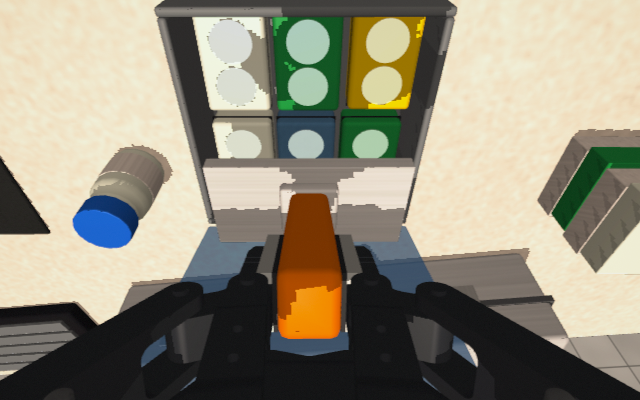

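Nothing jammed. I'll back out toward the robot along −x and lift to check all six cases.

```bash
python3 -m crank '[[-1,[0.1,0,-0.05],[0,0,0]],[-1,[0.25,0,-0.14],[0,0,0]],[-1,[0.25,0,-0.14],[0,0,0]],[-1,[0.1,0,-0.18],[0,0,0]],[-1,[0,0,-0.2],[0,0,0]]]'
python3 -m crank '[[-1,[0.05,0,-0.35],[0,0,0]],[-1,[0.05,0,-0.25],[0,0,0]],[-1,[0,0,0],[0,0,0]],[-1,[0,0,0],[0,0,0]],[-1,[0,0,0],[0,0,0]]]'
python3 - <<'E'
from geo import *
p,rot=tcp_for(CAD,-.04,.085); delta(p,rot)
print(manip.get_obs()["joint_pos"])
cv2.imwrite("pics/w12.png",manip.camera("wrist"))
im=manip.camera("top");cv2.imwrite("pics/t12.png",cv2.resize(im[130:230,190:330],None,fx=5.5,fy=5.5,interpolation=cv2.INTER_CUBIC))
E
```

```text
clock: 14.3
position: [0.4819, 0.1486, 0.1954]
ee_rot: [0.064, 0.975, -0.015, 0.215]
ft_force: [0.5, -0.1, -3.7]
grip_width: 0.245
clock: 14.8
position: [0.4568, 0.1519, 0.2356]
ee_rot: [0.064, 0.974, -0.015, 0.215]
ft_force: [-0.5, 0.6, -4.6]
grip_width: 0.248
t 14.8 pos [0.4568 0.1519 0.2356] F [-0.5  0.6 -4.6] grip 0.248
world d mm [ 35.153   -4.4186 -58.8895] shift now-axes [-0.0915  0.0036  0.8542] shift target-axes [-0.0903  0.0035  0.8543]
turn [-0.0003 -0.0018  0.0017] deg 0.1114455395238766
[-0.7502 -0.2319  0.1228  2.1498  0.4045  0.9361  0.6179]
```

View pics/w12.png

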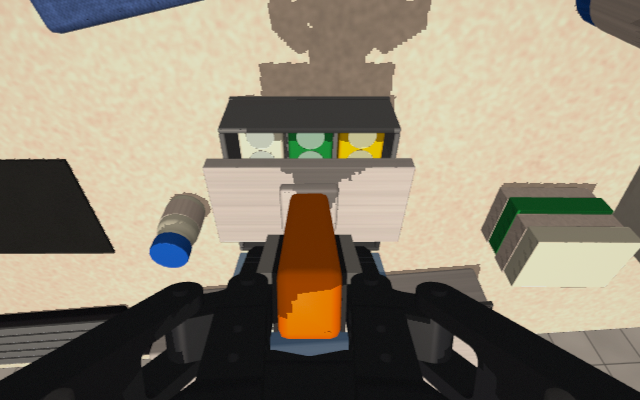

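View pics/t12.png

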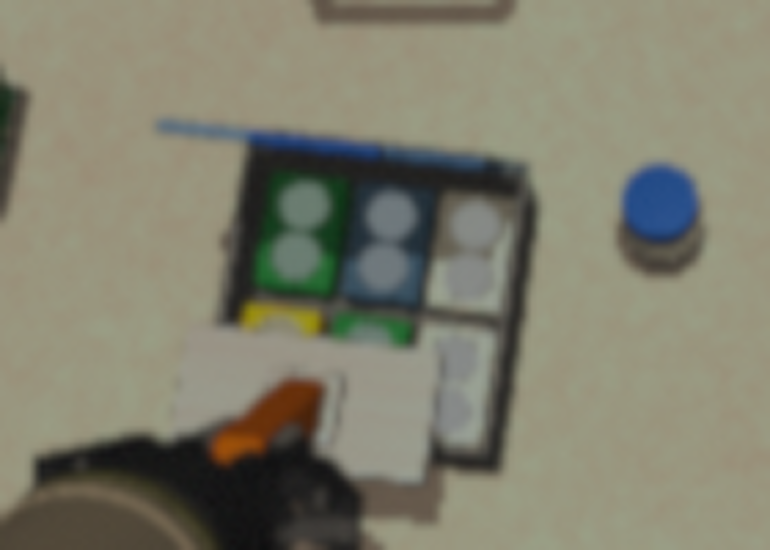

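```bash
python3 - <<'E'
from geo import *
p,rot=tcp_for(MAT,0,.12); delta(p,rot)
E
```

```text
t 14.9 pos [0.4569 0.1519 0.2357] F [ 0.6  0.2 -4.1] grip 0.247
world d mm [  98.1324 -354.3588  -24.0128] shift now-axes [-1.5035 -4.2292  1.0335] shift target-axes [-1.4767 -4.242   1.0198]
turn [-0.0048 -0.0019 -0.0076] deg 0.4133732215455743
```

```bash
python3 -m crank '[[-1,[-0.07,-0.25,0],[-0.005,-0.002,-0.008]],[-1,[-0.15,-0.4,0.1],[0,0,0]],[-1,[-0.15,-0.42,0.1],[0,0,0]],[-1,[-0.15,-0.42,0.1],[0,0,0]],[-1,[-0.15,-0.42,0.1],[0,0,0]]]'
python3 -m crank '[[-1,[-0.15,-0.42,0.1],[0,0,0]],[-1,[-0.15,-0.42,0.1],[0,0,0]],[-1,[-0.15,-0.42,0.1],[0,0,0]],[-1,[-0.15,-0.42,0.1],[0,0,0]],[-1,[-0.15,-0.35,0.1],[0,0,0]]]'
python3 -m crank '[[-1,[-0.08,-0.2,0.08],[0,0,0]],[-1,[0,0,0],[0,0,0]],[-1,[0,0,0],[0,0,0]],[-1,[0,0,0],[0,0,0]],[-1,[0,0,0],[0,0,0]]]'
python3 - <<'E'
from geo import *
p,rot=tcp_for(MAT,0,.12); delta(p,rot)
cv2.imwrite("pics/w13.png",manip.camera("wrist"))
im=manip.camera("top");cv2.imwrite("pics/t13.png",cv2.resize(im[130:230,190:330],None,fx=5.5,fy=5.5,interpolation=cv2.INTER_CUBIC))
E
```

```text
clock: 15.4
position: [0.4997, -0.0088, 0.2297]
ee_rot: [0.061, 0.974, -0.013, 0.216]
ft_force: [0.7, 1.1, -3.9]
grip_width: 0.246
clock: 15.9
position: [0.5499, -0.1797, 0.2191]
ee_rot: [0.061, 0.974, -0.014, 0.217]
ft_force: [0.1, 0.8, -4.9]
grip_width: 0.246
clock: 16.4
position: [0.5566, -0.1928, 0.2162]
ee_rot: [0.06, 0.974, -0.012, 0.217]
ft_force: [0.2, -0.6, -2.7]
grip_width: 0.245
t 16.4 pos [ 0.5566 -0.1928  0.2162] F [ 0.2 -0.6 -2.7] grip 0.245
world d mm [-1.6001 -9.6437 -4.531 ] shift now-axes [ 0.0285 -0.1222  0.0489] shift target-axes [ 0.0283 -0.1221  0.0493]
turn [0.0034 0.0016 0.0017] deg 0.18426023429151406
```

View pics/w13.png

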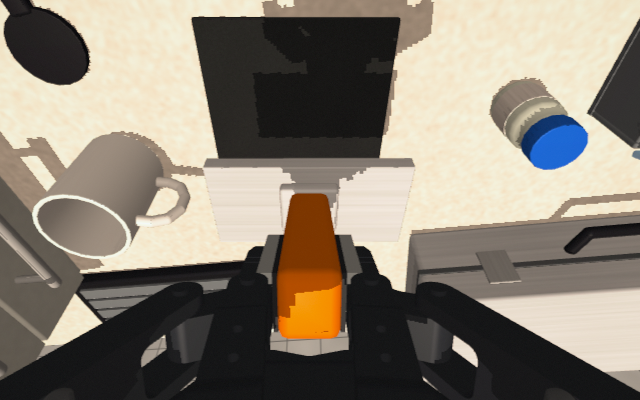

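View pics/t13.png

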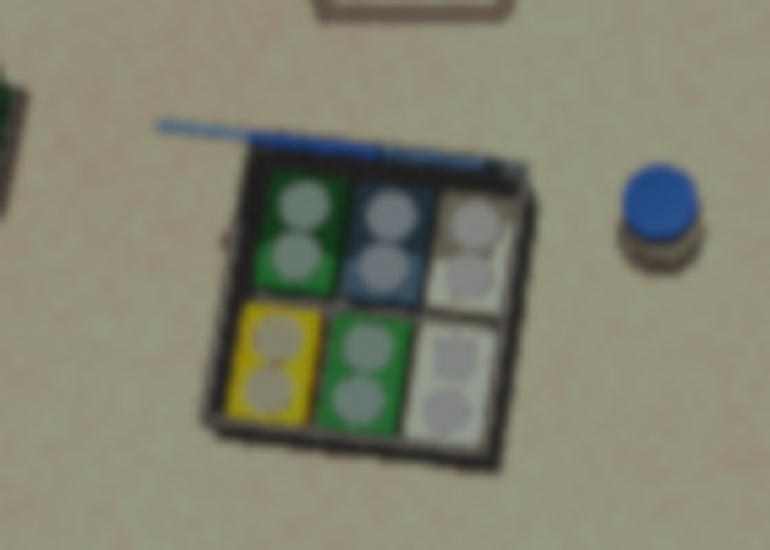

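All six cases now lie flat in two rows: the tops look coplanar and every disc pair is visible. Next I'll set the tamper on the mat.

```bash
python3 -m crank '[[-1,[0.02,-0.12,-0.01],[0.003,0.002,0.002]],[-1,[0.1,0,0.22],[0,0,0]],[-1,[0.13,0,0.28],[0,0,0]],[-1,[0.13,0,0.28],[0,0,0]],[-1,[0.1,0,0.2],[0,0,0]]]'
python3 -m crank '[[-1,[0.05,0,0.1],[0,0,0]],[-1,[0.04,0,0.08],[0,0,0]],[-1,[0,0,0],[0,0,0]],[-1,[0,0,0],[0,0,0]],[-1,[0,0,0],[0,0,0]]]'
python3 - <<'E'
from geo import *
p,rot=tcp_for(MAT,0,.004); delta(p,rot)
cv2.imwrite("pics/w14.png",manip.camera("wrist"))
E
```

```text
clock: 17.0
position: [0.553, -0.2034, 0.1284]
ee_rot: [0.062, 0.974, -0.014, 0.215]
ft_force: [0.3, 1.5, -2.8]
grip_width: 0.241
clock: 17.5
position: [0.5535, -0.2033, 0.1144]
ee_rot: [0.062, 0.974, -0.014, 0.216]
ft_force: [-0.2, 0.7, -3.9]
grip_width: 0.248
t 17.5 pos [ 0.5535 -0.2033  0.1144] F [-0.2  0.7 -3.9] grip 0.248
world d mm [  1.5796   0.8541 -18.6966] shift now-axes [0.0825 0.0131 0.2194] shift target-axes [0.0822 0.0131 0.2195]
turn [-0.0008  0.0013 -0.0018] deg 0.10713443319339588
```

View pics/w14.png

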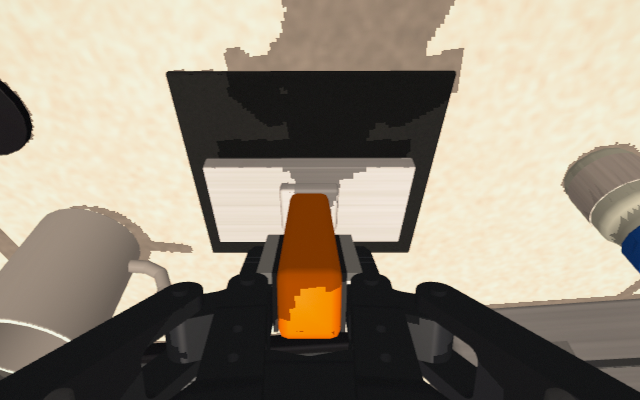

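```bash
python3 -m crank '[[-1,[0.03,0.01,0.07],[0,0,0]],[-1,[0.03,0,0.07],[0,0,0]],[-1,[0.02,0,0.05],[0,0,0]],[-1,[0,0,0],[0,0,0]],[-1,[0,0,0],[0,0,0]]]'
python3 -m crank '[[-1,[0.005,0,0.015],[0,0,0]],[-1,[0.005,0,0.01],[0,0,0]],[-1,[0,0,0],[0,0,0]],[-1,[0,0,0],[0,0,0]],[-1,[0,0,0],[0,0,0]]]'
```

```text
clock: 18.05
position: [0.5537, -0.2025, 0.097]
ee_rot: [0.062, 0.974, -0.014, 0.216]
ft_force: [0.0, 0.3, -3.7]
grip_width: 0.248
clock: 18.55
position: [0.5545, -0.2026, 0.0959]
ee_rot: [0.062, 0.974, -0.014, 0.217]
ft_force: [-4.7, 0.4, 5.4]
grip_width: 0.248
```

Contact was made gently, with about 9 N beyond the weight. I'll release by a limited opening and retreat along the handle.

```bash
python3 -m crank '[[0.1,[-0.003,0,-0.006],[0,0,0]],[0.1,[0,0,0],[0,0,0]],[0.1,[0,0,0],[0,0,0]],[0.1,[0,0,0],[0,0,0]],[0.1,[0,0,0],[0,0,0]]]'
python3 -m crank '[[0.1,[0,0,-0.1],[0,0,0]],[0.1,[0,0,-0.25],[0,0,0]],[0.1,[0,0,-0.35],[0,0,0]],[0.1,[0,0,-0.4],[0,0,0]],[0.1,[-0.1,0,-0.4],[0,0,0]]]'
python3 - <<'E'
from geo import *
print(manip.get_obs()["position"],manip.get_obs()["joint_pos"])
cv2.imwrite("pics/w15.png",manip.camera("wrist"))
im=manip.camera("scene");cv2.imwrite("pics/s15.png",cv2.resize(im[150:290,180:440],None,fx=3,fy=3,interpolation=cv2.INTER_CUBIC))
E
```

```text
clock: 19.05
position: [0.554, -0.2023, 0.0956]
ee_rot: [0.062, 0.974, -0.014, 0.216]
ft_force: [0.2, -0.2, -0.6]
grip_width: 0.551
clock: 19.55
position: [0.5125, -0.1955, 0.2005]
ee_rot: [0.061, 0.975, -0.012, 0.214]
ft_force: [0.9, 1.5, -1.1]
grip_width: 0.549
[ 0.5125 -0.1955  0.2005] [-0.7054 -0.2003  0.9755  2.1149  0.14    0.7154  1.657 ]
```

View pics/w15.png

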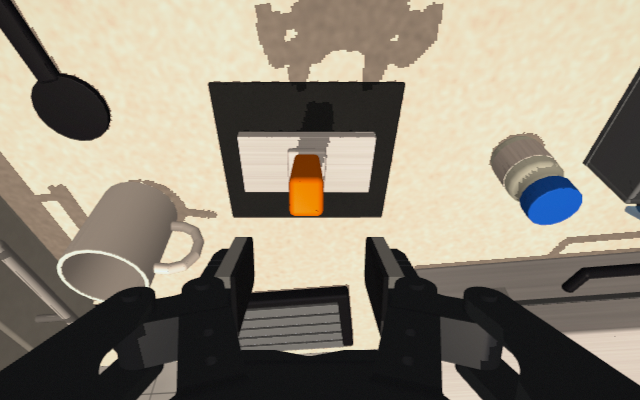

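View pics/s15.png

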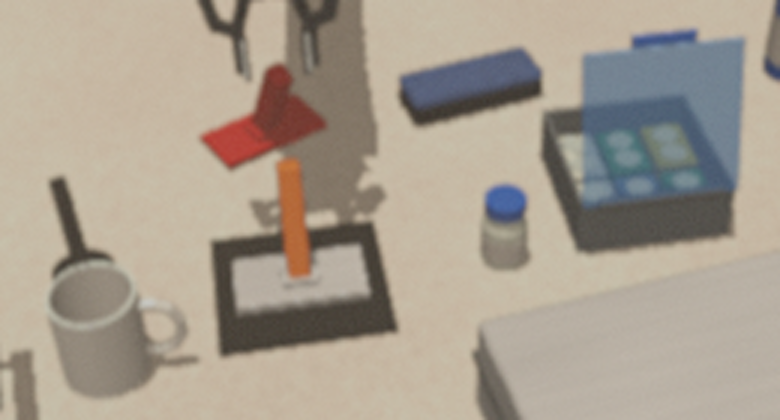

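```bash
python3 - <<'E'
from geo import *
rot=toolrot(CAD[2],0.)
for a in (1.29,): print(place(CAD,[[.075-.15*np.cos(a),0,.0605+.15*np.sin(a)]]))
p=place(CAD,[[.085,0,.30]])[0]; print(p); delta(p,rot)
E
```

```text
[[0.6026 0.1327 0.2046]]
[0.6537 0.1258 0.3   ]
t 19.65 pos [ 0.5154 -0.1963  0.2054] F [ 0.4 -0.6 -0.1] grip 0.55
world d mm [138.3092 322.1262  94.5967] shift now-axes [-1.5964  4.2157 -0.5289] shift target-axes [-1.1796  4.2203 -1.1825]
turn [0.0091 0.5622 0.0097] deg 25.307092987163923
```

```bash
python3 -m crank '[[-1,[-0.17,0,-0.36],[0,0,0]],[-1,[-0.17,0,-0.36],[0,0,0]],[-1,[-0.16,0,-0.35],[0,0,0]],[-1,[0,0,0],[0.005,0.14,0.005]],[-1,[0,0,0],[0.005,0.14,0.005]]]' 40
python3 -m crank '[[-1,[0,0,0],[0,0.14,0]],[-1,[0,0,0],[0,0.14,0]],[-1,[-0.15,0.5,0],[0,0,0]],[-1,[-0.15,0.5,0],[0,0,0]],[-1,[-0.15,0.5,0],[0,0,0]]]'
python3 - <<'E'
from geo import *
rot=toolrot(CAD[2],0.)
p=place(CAD,[[.085,0,.30]])[0]; delta(p,rot)
E
```

```text
clock: 20.15
position: [0.5141, -0.1959, 0.2968]
ee_rot: [0.066, 0.992, -0.006, 0.107]
ft_force: [-0.1, -0.6, -1.3]
grip_width: 0.002
clock: 20.65
position: [0.5666, -0.0807, 0.2937]
ee_rot: [0.067, 0.998, -0.002, -0.002]
ft_force: [0.5, -0.6, 1.2]
grip_width: -0.003
t 20.65 pos [ 0.5666 -0.0807  0.2937] F [ 0.5 -0.6  1.2] grip -0.003
world d mm [ 87.1422 206.5115   6.2616] shift now-axes [-0.7326  2.7039 -0.0917] shift target-axes [-0.7373  2.703  -0.0783]
turn [-0.0047 -0.006  -0.002 ] deg 0.3532518914245556
```

```bash
python3 -m crank '[[-1,[-0.16,0.5,-0.02],[0,0,0]],[-1,[-0.16,0.5,-0.02],[0,0,0]],[-1,[-0.16,0.5,-0.02],[0,0,0]],[-1,[-0.16,0.5,-0.02],[0,0,0]],[-1,[-0.1,0.3,0],[0,0,0]]]'
python3 -m crank '[[-1,[0,0.15,0],[0,0,0]],[-1,[0,0,0],[0,0,0]],[-1,[0,0,0],[0,0,0]],[-1,[0,0,0],[0,0,0]],[-1,[0,0,0],[0,0,0]]]'
python3 - <<'E'
from geo import *
rot=toolrot(CAD[2],0.)
p=place(CAD,[[.085,0,.30]])[0]; delta(p,rot)
cv2.imwrite("pics/w16.png",manip.camera("wrist"))
im=manip.camera("scene");cv2.imwrite("pics/s16.png",cv2.resize(im[60:240,300:480],None,fx=3,fy=3,interpolation=cv2.INTER_CUBIC))
E
```

```text
clock: 21.15
position: [0.65, 0.0971, 0.299]
ee_rot: [0.065, 0.998, -0.001, -0.002]
ft_force: [-0.1, -0.2, 0.3]
grip_width: 0.002
clock: 21.65
position: [0.6504, 0.1029, 0.3011]
ee_rot: [0.068, 0.998, -0.001, -0.002]
ft_force: [1.3, 0.3, -0.5]
grip_width: -0.002
t 21.65 pos [0.6504 0.1029 0.3011] F [ 1.3  0.3 -0.5] grip -0.002
world d mm [ 3.3289 22.9451 -1.0849] shift now-axes [-0.0024  0.2898  0.013 ] shift target-axes [-0.0032  0.2898  0.0136]
turn [-0.0026 -0.0042 -0.0037] deg 0.27618722857779543
```

View pics/w16.png

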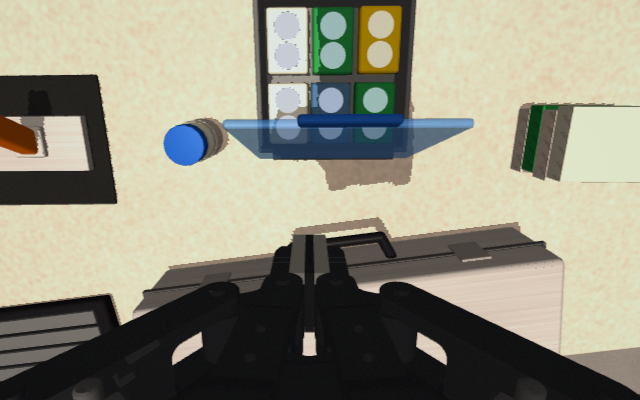

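View pics/s16.png

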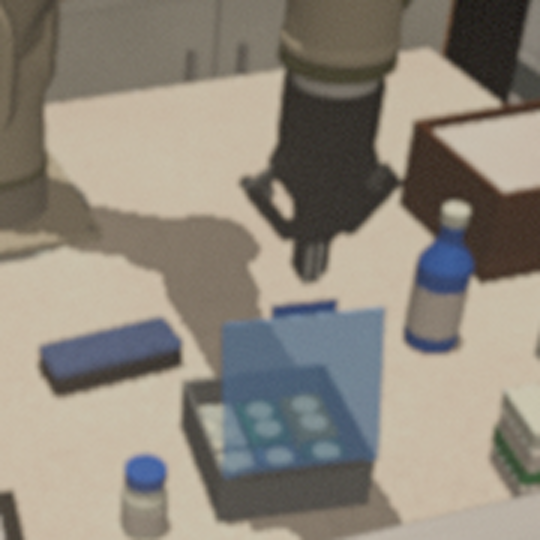

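```bash
python3 -m crank '[[-1,[0,0.29,0],[0,0,0]],[-1,[0,0,0.2],[0,0,0]],[-1,[0,0,0.4],[0,0,0]],[-1,[0,0,0.4],[0,0,0]],[-1,[0,0,0.3],[0,0,0]]]'
python3 -m crank '[[-1,[0,0,0],[0,0,0]],[-1,[0,0,0],[0,0,0]],[-1,[0.1,0,0],[0,0,0]],[-1,[0.1,0,0],[0,0,0]],[-1,[0.1,0,0],[0,0,0]]]'
python3 - <<'E'
from geo import *
rot=toolrot(CAD[2],0.)
p=place(CAD,[[.05,0,.19]])[0]; delta(p,rot)
E
```

```text
clock: 22.25
position: [0.6527, 0.127, 0.1948]
ee_rot: [0.067, 0.998, -0.001, -0.002]
ft_force: [0.2, 1.1, -0.3]
grip_width: 0.003
clock: 22.75
position: [0.6291, 0.1305, 0.1976]
ee_rot: [0.067, 0.998, -0.001, -0.001]
ft_force: [-0.2, 0.2, -0.6]
grip_width: -0.003
t 22.75 pos [0.6291 0.1305 0.1976] F [-0.2  0.2 -0.6] grip -0.003
world d mm [-10.0249  -0.0527  -7.6469] shift now-axes [ 0.1238 -0.0172  0.0959] shift target-axes [ 0.1241 -0.0173  0.0956]
turn [-0.0021 -0.0034 -0.0012] deg 0.18740077060344665
```

```bash
python3 -m crank '[[-1,[0.13,-0.01,0.03],[0,0,0]],[-1,[0.13,0,0.03],[0,0,0]],[-1,[0.13,0,0.03],[0,0,0]],[-1,[0.13,0,0.03],[0,0,0]],[-1,[0,0,0],[0,0,0]]]'
python3 -m crank '[[-1,[0.12,0,0.1],[0,0,0]],[-1,[0.12,0,0.1],[0,0,0]],[-1,[0.11,0,0.11],[0,0,0]],[-1,[0,0,0],[0,0,0]],[-1,[0,0,0],[0,0,0]]]'
python3 - <<'E'
from geo import *
rot=toolrot(CAD[2],0.)
p=place(CAD,[[-.0096,0,.163]])[0]; delta(p,rot)
im=manip.camera("scene");cv2.imwrite("pics/s17.png",cv2.resize(im[60:240,300:480],None,fx=3,fy=3,interpolation=cv2.INTER_CUBIC))
E
```

```text
clock: 23.25
position: [0.5869, 0.1358, 0.1874]
ee_rot: [0.066, 0.998, -0.001, -0.002]
ft_force: [0.8, 0.5, 0.7]
grip_width: -0.003
clock: 23.75
position: [0.5604, 0.139, 0.1629]
ee_rot: [0.067, 0.998, -0.001, -0.002]
ft_force: [0.1, 0.0, 0.3]
grip_width: -0.003
t 23.75 pos [0.5604 0.139  0.1629] F [0.1 0.  0.3] grip -0.003
world d mm [-0.4396 -0.6052  0.1382] shift now-axes [ 0.0044 -0.0082 -0.0017] shift target-axes [ 0.0044 -0.0082 -0.0017]
turn [-0.003  -0.0049 -0.0008] deg 0.26167042145802916
```

View pics/s17.png

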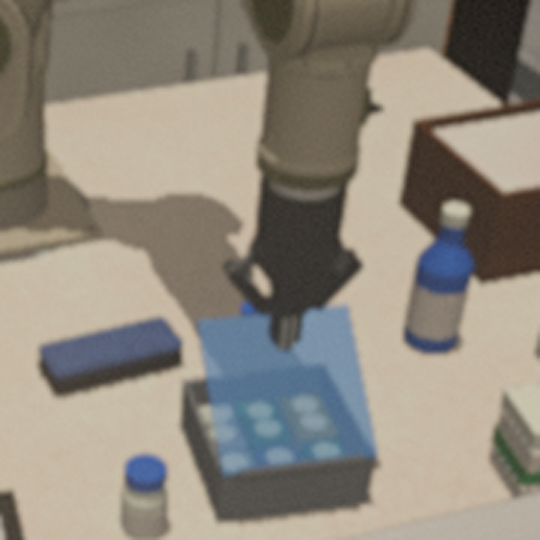

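The lid is swinging shut and following the fingertips. I'll continue along the arc.

```bash
python3 -m crank '[[-1,[0.08,0,0.13],[0,0,0]],[-1,[0.08,0,0.13],[0,0,0]],[-1,[0.08,0,0.14],[0,0,0]],[-1,[0.03,0,0.1],[0,0,0]],[-1,[0,0,0],[0,0,0]]]'
python3 -m crank '[[-1,[0.03,0,0.1],[0,0,0]],[-1,[0.03,0,0.1],[0,0,0]],[-1,[0.01,0,0.1],[0,0,0]],[-1,[0,0,0.05],[0,0,0]],[-1,[0,0,0],[0,0,0]]]'
python3 - <<'E'
from geo import *
rot=toolrot(CAD[2],0.)
p=place(CAD,[[-.039,0,.0825]])[0]; delta(p,rot)
im=manip.camera("scene");cv2.imwrite("pics/s18.png",cv2.resize(im[60:240,300:480],None,fx=3,fy=3,interpolation=cv2.INTER_CUBIC))
E
```

```text
clock: 24.3
position: [0.5373, 0.1417, 0.1211]
ee_rot: [0.067, 0.998, -0.002, -0.003]
ft_force: [-0.3, 0.4, 1.3]
grip_width: 0.001
clock: 24.8
position: [0.5327, 0.1422, 0.0939]
ee_rot: [0.067, 0.998, -0.001, -0.002]
ft_force: [-0.6, -0.1, -0.4]
grip_width: -0.003
t 24.8 pos [0.5327 0.1422 0.0939] F [-0.6 -0.1 -0.4] grip -0.003
world d mm [ -1.8094   0.07   -11.3587] shift now-axes [ 0.0219 -0.0017  0.1421] shift target-axes [ 0.0225 -0.0021  0.142 ]
turn [-0.0042 -0.006  -0.0013] deg 0.33556152804516776
```

View pics/s18.png

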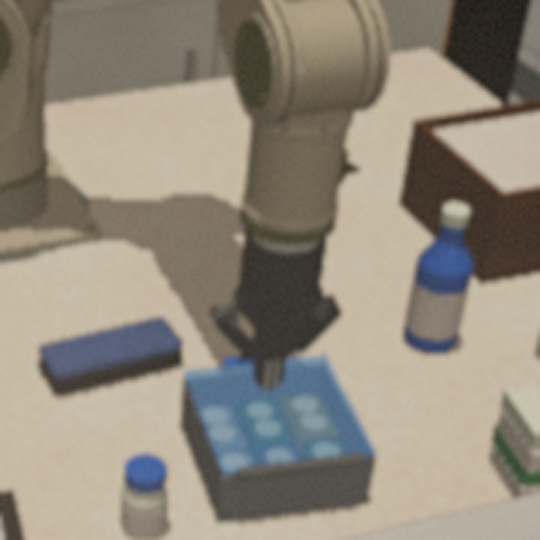

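Nearly shut. I'll press down slowly until the rim resists.

```bash
python3 -m crank '[[-1,[0,0,0.03],[0,0,0]],[-1,[0,0,0.03],[0,0,0]],[-1,[0,0,0],[0,0,0]],[-1,[0,0,0],[0,0,0]],[-1,[0,0,0],[0,0,0]]]'
python3 -m crank '[[-1,[0,0,0.03],[0,0,0]],[-1,[0,0,0.02],[0,0,0]],[-1,[0,0,0],[0,0,0]],[-1,[0,0,0],[0,0,0]],[-1,[0,0,0],[0,0,0]]]'
```

```text
clock: 25.35
position: [0.5331, 0.1423, 0.0899]
ee_rot: [0.067, 0.998, -0.001, -0.002]
ft_force: [0.6, 1.3, 0.1]
grip_width: -0.004
clock: 25.85
position: [0.5334, 0.1424, 0.0882]
ee_rot: [0.067, 0.998, -0.0, -0.002]
ft_force: [-13.6, -2.3, 36.3]
grip_width: 0.003
```

```bash
python3 -m crank '[[-1,[0,0,-0.05],[0,0,0]],[-1,[0,0,-0.2],[0,0,0]],[-1,[0,0,-0.4],[0,0,0]],[-1,[0,0,-0.5],[0,0,0]],[-1,[0,0,-0.5],[0,0,0]]]'
python3 -m crank '[[-1,[0.3,0,-0.3],[0,0,0]],[-1,[0.4,0,0],[0,0,0]],[-1,[0.4,0,0],[0,0,0]],[-1,[0.2,0,0],[0,0,0]],[-1,[0,0,0],[0,0,0]]]'
python3 - <<'E'
from geo import *
o=manip.get_obs();print(o["position"],o["joint_pos"],o["ft_force"])
cv2.imwrite("pics/w19.png",manip.camera("wrist"))
cv2.imwrite("pics/s19.png",manip.camera("scene"))
im=manip.camera("top");cv2.imwrite("pics/t19.png",im)
E
```

```text
clock: 26.35
position: [0.5334, 0.1421, 0.2198]
ee_rot: [0.067, 0.998, -0.001, -0.002]
ft_force: [0.7, 1.0, 0.5]
grip_width: 0.004
clock: 26.85
position: [0.4292, 0.1572, 0.2427]
ee_rot: [0.066, 0.998, 0.001, -0.003]
ft_force: [-0.8, 0.3, 0.6]
grip_width: -0.003
[0.4292 0.1572 0.2427] [-1.4848 -0.1443  0.9808  1.9337  0.1205  1.2941  0.897 ] [-0.7737  0.2759  0.6386]
```

View pics/w19.png

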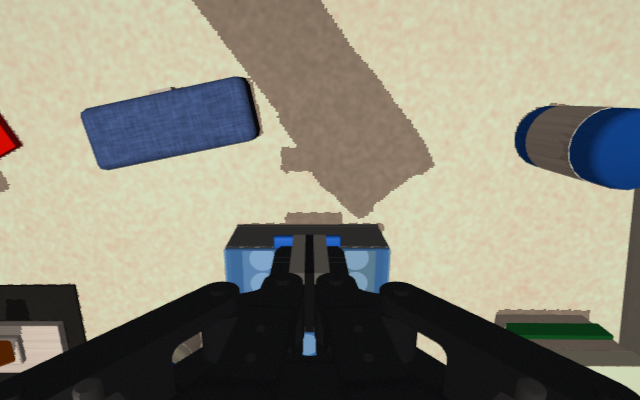

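View pics/s19.png

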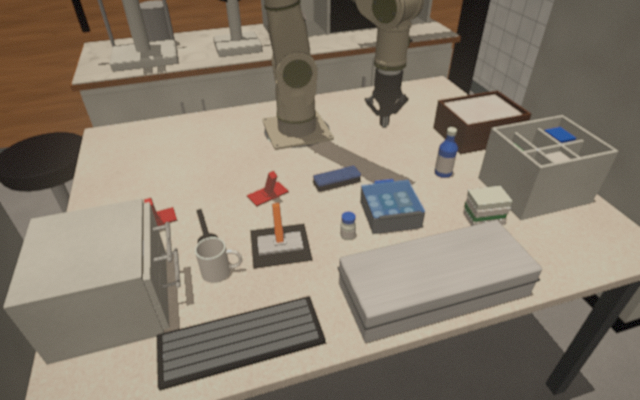

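View pics/t19.png

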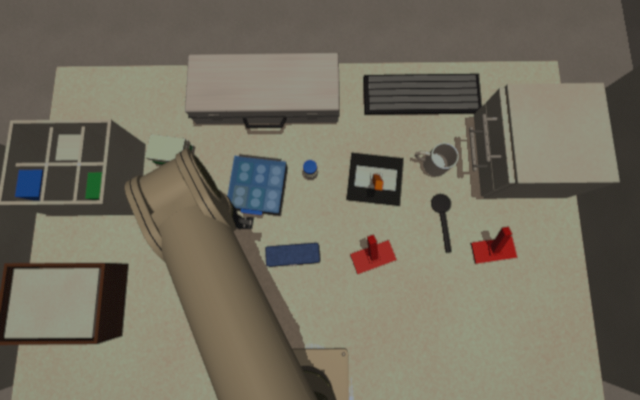

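```bash
python3 - <<'E'
from geo import *
im=cv2.imread("pics/s19.png"); a=cv2.imread("pics/scene0.png")
for an in (0,.03,.08):
  L=[[.075-.15*np.cos(an),y,.0605+.15*np.sin(an)] for y in(-.075,.075)]; L6=[[.075-.15*np.cos(an),y,.0665+.15*np.sin(an)] for y in(-.075,.075)]
  print(an,proj("scene",place(CAD,L)).round(1).tolist(),proj("scene",place(CAD,L6)).round(1).tolist())
d=np.abs(im.astype(int)-a).max(2)>45
cv2.imwrite("pics/s19c.png",cv2.resize(im[155:239,345:445],None,fx=7,fy=7,interpolation=cv2.INTER_CUBIC))
dd=im.copy(); dd[d]=(255,0,255); cv2.imwrite("pics/s19d.png",dd)
w=cv2.imread("pics/w19.png"); cv2.imwrite("pics/w19c.png",cv2.resize(w[200:310,210:410],None,fx=4,fy=4,interpolation=cv2.INTER_CUBIC))
E
```

```text
0 [[360.7, 186.1], [408.3, 180.7]] [[360.8, 184.5], [408.5, 179.2]]
0.03 [[360.8, 184.9], [408.5, 179.6]] [[360.9, 183.4], [408.7, 178.0]]
0.08 [[360.9, 183.0], [408.8, 177.7]] [[361.1, 181.5], [409.1, 176.1]]
```

View pics/s19c.png

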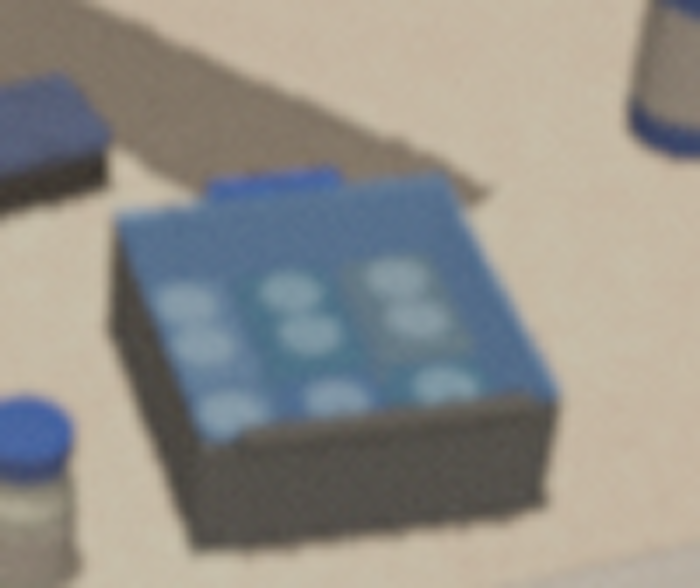

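View pics/s19d.png

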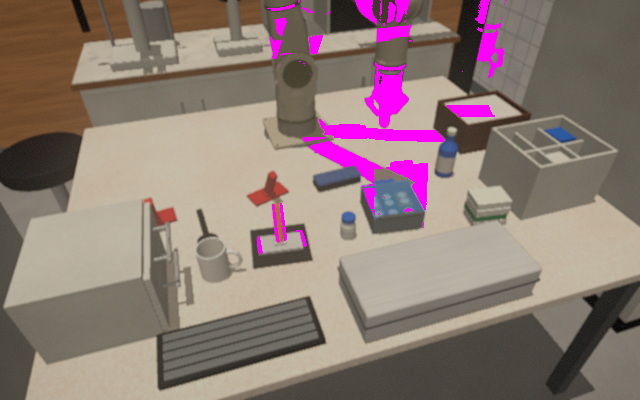

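View pics/w19c.png

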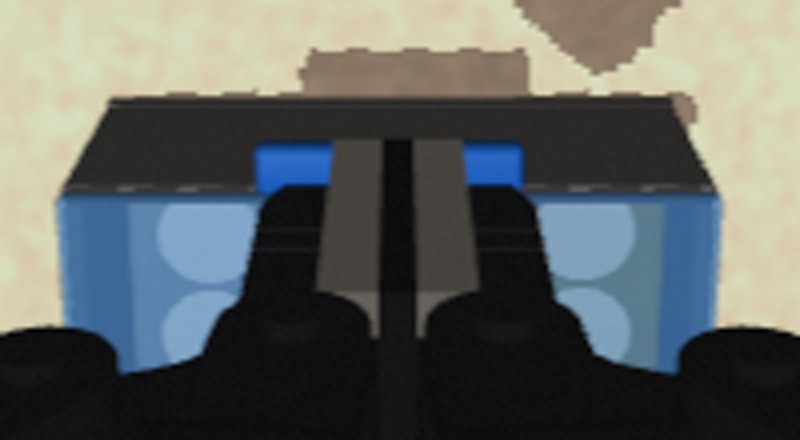

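Measured against the projected model, the lid edge corners are at scene px (361.9, 185.3) and (408.9, 180.2), which matches a lid angle of about 0. No bystander shows any change in the difference picture. I'm handing in now.

```bash
python3 - <<'E'
from workcell import manip
print(manip.hand_in(), manip.get_obs()["clock"])
E
```

```text
the job is handed in; nothing more can be done
the job is handed in; nothing more can be done
```

The job is done and handed in about 27 s into the 72 s limit. I pressed the near row and then the far row flat with the tamper while the lid was open. I then stood the tamper back on its black mat and swung the lid shut with the closed fingertips.

**Last checks:**
- **Cases:** the pictures taken before closing show all six lying flat. The plate met both rows at about 29 mm above the table, the flat height.
- **Tamper:** it stands upright, close to the middle of the mat. I moved it about 1 cm from where it started.
- **Lid:** it came to rest on the rim with the fingertips at about 66 mm, and the scene picture puts its angle at about 0. I pressed it home with about 36 N at the fingertips.
- **Other things:** a before/after picture comparison shows no bystander or red look-alike moved. The arm was clear of everything at hand-in.

**Disagreement:** one early wrist-camera fit differed by about 7 mm from the fixed cameras because the arm was still moving. Using the pose from the moment of the picture brought them to within about 1 to 2 mm. The caddy fits differed by 2 to 3 mm in x, which did no harm.

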